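# Pack the circuit-board carriers tight in the microscope bench holder

### The job

Slide every board carrier in the holder along its lane, nose under the light bar, fully home against the far end stop. Then fill the gap left behind each carrier, between its tail and the near jaw, with the packers whose thicknesses together fill it snugly (no more than about 3 mm of play in all), each standing upright and right down on the lane floor with its thickness along the lane and nothing forced; the packers must suffice for all the carriers present. Do not disturb the other things on the bench.

Things in the scene. Friction and masses are not known exactly. Their poses are not given: they have to be found in the camera images.
- holder: Fixed metal board holder with three open-topped lanes along its +x (away from the robot), centred at y = -72, 0, +72 mm, 50 mm wide. Lanes run from the near brass jaw (inner face x = 0) to the far brass stop (x = 200 mm). Floor 8 mm, tops of walls and jaws 24 mm above the underside. Origin: underside, middle lane, x = 0 plane; z up. Stands on the 2 mm mat. Press it with 90 N at most.
- light_bar (a point): Fixed grey light bar across all lanes of the holder, from x = 166 to 202 mm in the holder's frame, 20 mm thick. This point: middle of its underside, 52 mm above the holder's underside (28 mm over the lane walls).
- carrier_long_grip (a point): Loose board carrier, black plastic with a green circuit board (may be absent): a sled 155 mm long (x), 45 wide, 18 high, in one of the lanes, tail near the near jaw, nose to holder +x. Grip tab on top: 12 (x) x 22 (y) mm, from 18 to 40 mm above the underside, its middle 22 mm ahead of the tail face. This point: middle of that tab, 29 mm above the underside; x to the nose. Slides easily, about 150 g. Home, it leaves a 45 mm gap from tail to near jaw.
- carrier_middle_grip (a point): Loose board carrier, white plastic with a blue circuit board (may be absent): a sled 143 mm long (x), 45 wide, 18 high, in one of the lanes, tail near the near jaw, nose to holder +x. Grip tab on top: 12 (x) x 22 (y) mm, from 18 to 40 mm above the underside, its middle 22 mm ahead of the tail face. This point: middle of that tab, 29 mm above the underside; x to the nose. Slides easily, about 150 g. Home, it leaves a 57 mm gap from tail to near jaw.
- carrier_short_grip (a point): Loose board carrier, green plastic with a red circuit board (may be absent): a sled 131 mm long (x), 45 wide, 18 high, in one of the lanes, tail near the near jaw, nose to holder +x. Grip tab on top: 12 (x) x 22 (y) mm, from 18 to 40 mm above the underside, its middle 22 mm ahead of the tail face. This point: middle of that tab, 29 mm above the underside; x to the nose. Slides easily, about 150 g. Home, it leaves a 69 mm gap from tail to near jaw.
- packer_yellow_mid (a point): Yellow loose packer: a block 18 mm thick (x), 45 mm wide (y), 18 mm high. Grip tab on top: 12 (x) x 22 (y) mm, from 18 to 40 mm above the underside, centred. This point: on the vertical centre line, 20 mm above the underside (half-way up); z up. Stands on the 2 mm mat, any lane will take it. About 42 g.
- packer_orange_a_mid (a point): Orange loose packer (one of two alike): a block 24 mm thick (x), 45 mm wide (y), 18 mm high. Grip tab on top: 12 (x) x 22 (y) mm, from 18 to 40 mm above the underside, centred. This point: on the vertical centre line, 20 mm above the underside (half-way up); z up. Stands on the 2 mm mat, any lane will take it. About 49 g.
- packer_orange_b_mid (a point): Orange loose packer (one of two alike): a block 24 mm thick (x), 45 mm wide (y), 18 mm high. Grip tab on top: 12 (x) x 22 (y) mm, from 18 to 40 mm above the underside, centred. This point: on the vertical centre line, 20 mm above the underside (half-way up); z up. Stands on the 2 mm mat, any lane will take it. About 49 g.
- packer_grey_a_mid (a point): Grey loose packer (one of two alike): a block 30 mm thick (x), 45 mm wide (y), 18 mm high. Grip tab on top: 12 (x) x 22 (y) mm, from 18 to 40 mm above the underside, centred. This point: on the vertical centre line, 20 mm above the underside (half-way up); z up. Stands on the 2 mm mat, any lane will take it. About 56 g.
- packer_grey_b_mid (a point): Grey loose packer (one of two alike): a block 30 mm thick (x), 45 mm wide (y), 18 mm high. Grip tab on top: 12 (x) x 22 (y) mm, from 18 to 40 mm above the underside, centred. This point: on the vertical centre line, 20 mm above the underside (half-way up); z up. Stands on the 2 mm mat, any lane will take it. About 56 g.
- packer_red_a_mid (a point): Red loose packer (one of two alike): a block 36 mm thick (x), 45 mm wide (y), 18 mm high. Grip tab on top: 12 (x) x 22 (y) mm, from 18 to 40 mm above the underside, centred. This point: on the vertical centre line, 20 mm above the underside (half-way up); z up. Stands on the 2 mm mat, any lane will take it. About 63 g.
- packer_red_b_mid (a point): Red loose packer (one of two alike): a block 36 mm thick (x), 45 mm wide (y), 18 mm high. Grip tab on top: 12 (x) x 22 (y) mm, from 18 to 40 mm above the underside, centred. This point: on the vertical centre line, 20 mm above the underside (half-way up); z up. Stands on the 2 mm mat, any lane will take it. About 63 g.
- spool: Green reel of solder, 48 mm across, 26 mm high, standing among the packers. Origin at the centre of its underside. A bystander.
- fluxjar: Small amber jar with a white lid, 44 mm across, 34 mm high, standing among the packers. Origin at the centre of its underside. A bystander.
- meter: Orange multimeter lying flat, 150 x 75 x 35 mm. Origin at the centre of its underside. A bystander.

How it is judged (in metres and radians):
On the way:
1. every carrier present has been slid home against the far end stop (x of carrier_long_grip in the frame of holder between 0.063 and 0.071 m and z of carrier_long_grip in the frame of holder between 0.033 and 0.041 m and x of carrier_middle_grip in the frame of holder between 0.075 and 0.083 m and z of carrier_middle_grip in the frame of holder between 0.033 and 0.041 m and x of carrier_short_grip in the frame of holder between 0.087 and 0.095 m and z of carrier_short_grip in the frame of holder between 0.033 and 0.041 m), for 0.2 s.
At the end, for the whole second after the job is handed in: Every carrier present lies within 4 mm of home, and the gap behind it holds, upright (0.12 rad) and on the lane floor (within 3 mm), packers that add up to 3 mm less than the gap: 42 mm behind the black carrier, 54 mm behind the white, 66 mm behind the green (all of step 1 and x of packer_yellow_mid in the frame of carrier_long_grip between -0.063 and -0.028 m and y of packer_yellow_mid in the frame of carrier_long_grip between -0.008 and 0.008 m and z of packer_yellow_mid in the frame of carrier_long_grip between -0.012 and -0.006 m and angle between the z axis of packer_yellow_mid and the z axis of carrier_long_grip, either way round below 0.12 rad and ((x of packer_orange_a_mid in the frame of carrier_long_grip between -0.06 and -0.031 m and y of packer_orange_a_mid in the frame of carrier_long_grip between -0.008 and 0.008 m and z of packer_orange_a_mid in the frame of carrier_long_grip between -0.012 and -0.006 m and angle between the z axis of packer_orange_a_mid and the z axis of carrier_long_grip, either way round below 0.12 rad) or (x of packer_orange_b_mid in the frame of carrier_long_grip between -0.06 and -0.031 m and y of packer_orange_b_mid in the frame of carrier_long_grip between -0.008 and 0.008 m and z of packer_orange_b_mid in the frame of carrier_long_grip between -0.012 and -0.006 m and angle between the z axis of packer_orange_b_mid and the z axis of carrier_long_grip, either way round below 0.12 rad)) and ((((x of packer_orange_a_mid in the frame of carrier_middle_grip between -0.072 and -0.031 m and y of packer_orange_a_mid in the frame of carrier_middle_grip between -0.008 and 0.008 m and z of packer_orange_a_mid in the frame of carrier_middle_grip between -0.012 and -0.006 m and angle between the z axis of packer_orange_a_mid and the z axis of carrier_middle_grip, either way round below 0.12 rad) or (x of packer_orange_b_mid in the frame of carrier_middle_grip between -0.072 and -0.031 m and y of packer_orange_b_mid in the frame of carrier_middle_grip between -0.008 and 0.008 m and z of packer_orange_b_mid in the frame of carrier_middle_grip between -0.012 and -0.006 m and angle between the z axis of packer_orange_b_mid and the z axis of carrier_middle_grip, either way round below 0.12 rad)) and ((x of packer_grey_a_mid in the frame of carrier_middle_grip between -0.069 and -0.034 m and y of packer_grey_a_mid in the frame of carrier_middle_grip between -0.008 and 0.008 m and z of packer_grey_a_mid in the frame of carrier_middle_grip between -0.012 and -0.006 m and angle between the z axis of packer_grey_a_mid and the z axis of carrier_middle_grip, either way round below 0.12 rad) or (x of packer_grey_b_mid in the frame of carrier_middle_grip between -0.069 and -0.034 m and y of packer_grey_b_mid in the frame of carrier_middle_grip between -0.008 and 0.008 m and z of packer_grey_b_mid in the frame of carrier_middle_grip between -0.012 and -0.006 m and angle between the z axis of packer_grey_b_mid and the z axis of carrier_middle_grip, either way round below 0.12 rad))) or ((x of packer_yellow_mid in the frame of carrier_middle_grip between -0.075 and -0.028 m and y of packer_yellow_mid in the frame of carrier_middle_grip between -0.008 and 0.008 m and z of packer_yellow_mid in the frame of carrier_middle_grip between -0.012 and -0.006 m and angle between the z axis of packer_yellow_mid and the z axis of carrier_middle_grip, either way round below 0.12 rad) and ((x of packer_red_a_mid in the frame of carrier_middle_grip between -0.066 and -0.037 m and y of packer_red_a_mid in the frame of carrier_middle_grip between -0.008 and 0.008 m and z of packer_red_a_mid in the frame of carrier_middle_grip between -0.012 and -0.006 m and angle between the z axis of packer_red_a_mid and the z axis of carrier_middle_grip, either way round below 0.12 rad) or (x of packer_red_b_mid in the frame of carrier_middle_grip between -0.066 and -0.037 m and y of packer_red_b_mid in the frame of carrier_middle_grip between -0.008 and 0.008 m and z of packer_red_b_mid in the frame of carrier_middle_grip between -0.012 and -0.006 m and angle between the z axis of packer_red_b_mid and the z axis of carrier_middle_grip, either way round below 0.12 rad)))) and ((((x of packer_grey_a_mid in the frame of carrier_short_grip between -0.081 and -0.034 m and y of packer_grey_a_mid in the frame of carrier_short_grip between -0.008 and 0.008 m and z of packer_grey_a_mid in the frame of carrier_short_grip between -0.012 and -0.006 m and angle between the z axis of packer_grey_a_mid and the z axis of carrier_short_grip, either way round below 0.12 rad) or (x of packer_grey_b_mid in the frame of carrier_short_grip between -0.081 and -0.034 m and y of packer_grey_b_mid in the frame of carrier_short_grip between -0.008 and 0.008 m and z of packer_grey_b_mid in the frame of carrier_short_grip between -0.012 and -0.006 m and angle between the z axis of packer_grey_b_mid and the z axis of carrier_short_grip, either way round below 0.12 rad)) and ((x of packer_red_a_mid in the frame of carrier_short_grip between -0.078 and -0.037 m and y of packer_red_a_mid in the frame of carrier_short_grip between -0.008 and 0.008 m and z of packer_red_a_mid in the frame of carrier_short_grip between -0.012 and -0.006 m and angle between the z axis of packer_red_a_mid and the z axis of carrier_short_grip, either way round below 0.12 rad) or (x of packer_red_b_mid in the frame of carrier_short_grip between -0.078 and -0.037 m and y of packer_red_b_mid in the frame of carrier_short_grip between -0.008 and 0.008 m and z of packer_red_b_mid in the frame of carrier_short_grip between -0.012 and -0.006 m and angle between the z axis of packer_red_b_mid and the z axis of carrier_short_grip, either way round below 0.12 rad))) or ((x of packer_yellow_mid in the frame of carrier_short_grip between -0.087 and -0.028 m and y of packer_yellow_mid in the frame of carrier_short_grip between -0.008 and 0.008 m and z of packer_yellow_mid in the frame of carrier_short_grip between -0.012 and -0.006 m and angle between the z axis of packer_yellow_mid and the z axis of carrier_short_grip, either way round below 0.12 rad) and (x of packer_orange_a_mid in the frame of carrier_short_grip between -0.084 and -0.031 m and y of packer_orange_a_mid in the frame of carrier_short_grip between -0.008 and 0.008 m and z of packer_orange_a_mid in the frame of carrier_short_grip between -0.012 and -0.006 m and angle between the z axis of packer_orange_a_mid and the z axis of carrier_short_grip, either way round below 0.12 rad) and (x of packer_orange_b_mid in the frame of carrier_short_grip between -0.084 and -0.031 m and y of packer_orange_b_mid in the frame of carrier_short_grip between -0.008 and 0.008 m and z of packer_orange_b_mid in the frame of carrier_short_grip between -0.012 and -0.006 m and angle between the z axis of packer_orange_b_mid and the z axis of carrier_short_grip, either way round below 0.12 rad)))); the robot touches nothing.
It fails at once if a bystander (reel, jar, meter) is moved more than 40 mm (distance of any of spool, fluxjar, meter from where it was at the start of the episode above 0.04 m).
It fails at once if the holder is forced with more than 90 N (contact force between anything else and holder above 90 N).
Of carrier_long, carrier_middle, carrier_short only 2 to 3 are there at a start; the rules pass over those that are not, and their reading is None.
At some moment in a run one of packer_yellow, packer_orange_a, packer_orange_b, packer_grey_a, packer_grey_b, packer_red_a, packer_red_b may be knocked a few centimetres aside while the robot is not near it.
It also fails if it takes over 210 s, if anything falls off the work surface, if the arm or the gripper's body presses on something with over 40 N, if the wrist force passes 120 N, or if a joint passes its speed limit or range.

### The arm

A 7-joint arm with a two-finger parallel gripper is mounted at the origin on the work surface. World frame = base frame: x ahead of the robot, y to its left, z up, the work surface at z = 0. Lengths are in mm, angles in rad, forces in N, time in s.
With the tool pointing down it reaches from about 425 to 925 mm from the base axis. Payload 6.8 kg.
Tool frame: the origin (TCP) lies at the very end of the fingers, on their centre line; the grasp point (between the pads) lies 19 mm behind it (grasp_offset is the distance from the TCP to the grasp point, in mm); z points along the fingers, x is the direction in which the jaws open and shut, and the axes are right-handed (so a half turn about z gives the same grasp; the last joint's range is limited). The gripper opens to 88 mm and grips with 3 to 60 N. Pads are 20 mm wide; open, the fingers measure 115 mm over their backs; the gripper's body (75 mm by 178 mm) begins 61 mm behind the grasp point.
Start: joints at [-1.389, 0.477, 0.022, 1.555, -0.011, 1.109, -0.083], TCP at [192.884, 646.872, 199.964] pointing down, gripper open.
Joint ranges: [-2.96, 2.96], [-0.34, 2.1], [-1.41, 1.46], [0.24, 2.44], [-1.37, 4.51], [0.17, 1.92], [-2.96, 2.96]. Speed limits (rad/s): [2.39, 2.39, 3.14, 3.14, 3.14, 3.14, 3.14].

### API

Orientations are given as a 3x3 rotation matrix whose columns are the frame's x, y, z axes.
In Python, from rig import get_obs, snapshot, job_done, regions_of, landmark_of, grasp_offset gives the robot as it stands. The module is installed in compiled form; this text tells all that it offers.
- The arm moves only by the tool step_arm, never from a script. Its arguments are lists of equal length, an entry for each row: "rot": the turn, a rotation vector about the tool's x, y, z in rad, a list of three; "dp": the shift along the tool's x, y, z in cm, a list of three; "gripper": the finger opening in cm, from 0 to 8.78. A call has 1 to 20 rows; each row is the pose to reach, as a shift and turn from the pose commanded when the call began, along the tool's axes at that moment; what a row does not reach only later rows make up. A row lasts 1/8 s, in which the tool goes at most 62.5 mm and 10.7 degrees, less where a joint would pass 70% of its speed; a pose out of reach is approached as far as the arm can. A call with a gripper value outside its range is refused whole. The fingers move at their own pace and stop on an object; "grip_force" is the grip in N (left out, the last holds). Time passes only in rows, so rows that repeat a pose let the fingers close. It gives the time, the measured TCP pose, the force and the opening at its end, in the units of the state.
- get_obs(): the state, without advancing time (a new reading comes with each control period).
- snapshot(name): name is "side" or "top"; returns a dict with "pixels" (384x512x3 uint8, red, green, blue), "depth" (384x512 float32, mm along the optical axis (not along the pixel's ray), 0 where there is no reading), "K" (3x3 intrinsics, pixels), "position" and "rotation" of the camera in the world. Camera axes: x right, y down, z forward; pixel columns grow to the right and rows downward; lengths in mm; the calibration is good to about 2 mm. A picture is of the moment at which its call begins.
- job_done(): hands the job in, once; it reports no verdict.
Trained networks look in the newest picture that a camera, given by its name, has taken for a name from the list of things; names that differ only in an ending like _2 or _b are one class to them, and where a whole thing is asked for, a point or a joint stands for the part that bears it (a point fixed in the world has none). Each returns a list of dicts, best first, with "conf" (0 to 1); they miss things now and then, are a little off and sometimes report something else, mostly with a low value. They report only what shows in the picture. A call takes as long as a camera call.
- regions_of(thing, camera): "pixels" (384x512 bool, what is visible of it) and "xy" ([column, row] in pixels, amid what is visible of it).
- landmark_of(thing, camera): "xy" ([column, row] in pixels: a listed point, or the origin of a listed thing).
The state is a dict: "t": time; "joint_pos": joint angles; "qvel": joint speeds; "effort": joint torques, N m; "tool_pos": TCP position; "tool_rot": TCP orientation; "contact_force": force on the tool from outside, world axes, zero at the start; "moment": the same for the moment, N m; "finger_gap": opening from 0.0 (shut) to 1.0 (fully open).
Only numpy, scipy, OpenCV 4.12 (cv2) and the standard library are available. Lean on these libraries where they do the work, as an engineer would, in place of code of your own. Each camera call takes 0.05 s, during which the arm holds its last target.

## Working session

There is one attempt and no reset: what is moved stays moved. The work goes in short steps, Python scripts to look and compute and a tool call to move; the robot and the scene stay as the last step left them, time stands still between calls to the robot, and variables do not carry over. Pictures are saved under pics/ and viewed, and the job is handed in when it is done.

Besides the shell and the picture viewer there is one more tool, called as name(argument=value, ...), one argument or row to a line, values as JSON. step_arm: Moves the arm, as the interface text tells. Its arguments: {"type":"object","properties":{"rot":{"type":"array","items":{"type":"array","items":{"type":"number"}}},"dp":{"type":"array","items":{"type":"array","items":{"type":"number"}}},"gripper":{"type":"array","items":{"type":"number"}},"grip_force":{"type":"number"}},"required":["rot","dp","gripper"]}

```bash
mkdir -p pics; cat > h.py <<'E'
import numpy as np,cv2
from rig import *
def snap(n,f=None):
    s=snapshot(n)
    if f: cv2.imwrite('pics/'+f,s['pixels'][:,:,::-1])
    return s
def world(s,u,v,d):
    K=np.array(s['K']);c=np.array([(u-K[0,2])/K[0,0]*d,(v-K[1,2])/K[1,1]*d,d])
    return np.array(s['position'])+np.array(s['rotation'])@c
def cloud(s):
    K=np.array(s['K']);v,u=np.mgrid[0:384,0:512];d=s['depth']
    c=np.stack([(u-K[0,2])/K[0,0]*d,(v-K[1,2])/K[1,1]*d,d],-1)
    w=c@np.array(s['rotation']).T+np.array(s['position']);w[d==0]=np.nan
    return w
def plane(s,u,v,z):
    K=np.array(s['K']);r=np.array(s['rotation'])@np.array([(u-K[0,2])/K[0,0],(v-K[1,2])/K[1,1],1]);p=np.array(s['position'])
    return p+r*(z-p[2])/r[2]
E
python3 - <<'E'
from h import *
o=get_obs();print({k:np.round(v,3).tolist() for k,v in o.items()},grasp_offset)
for n in('top','side'):
    s=snap(n,n+'0.png');print(n,s['position'],s['rotation'],s['K'])
E
```

```text
{'t': 0.0, 'joint_pos': [-1.389, 0.478, 0.022, 1.556, -0.012, 1.109, -0.083], 'qvel': [0.001, 0.002, 0.001, -0.0, 0.0, 0.0, -0.0], 'effort': [-0.0, -58.286, 1.535, -27.26, -0.054, 0.017, 0.0], 'tool_pos': [192.711, 646.252, 198.996], 'tool_rot': [[0.286, 0.958, -0.0], [0.958, -0.286, -0.002], [-0.002, 0.0, -1.0]], 'contact_force': [0.221, -0.395, -0.37], 'moment': [-0.007, -0.004, -0.031], 'finger_gap': 0.999} 18.700000000000003
top [ 419.58134891  -14.45449466 1130.79865554] [[ 0.01687912 -0.99307385  0.11627304]
 [-0.9998354  -0.01599038  0.00857214]
 [-0.00665352 -0.11639859 -0.99318029]] [[404.23923106   0.         255.10004451]
 [  0.         404.23923106 192.05897481]
 [  0.           0.           1.        ]]
side [193.50192192 673.57695838 919.8995498 ] [[-0.8997565  -0.30990197  0.30724422]
 [-0.43620302  0.65941523 -0.61228954]
 [-0.01285178 -0.68493235 -0.72849331]] [[442.24524315   0.         254.40603347]
 [  0.         442.24524315 195.54460056]
 [  0.           0.           1.        ]]
```

View pics/top0.png

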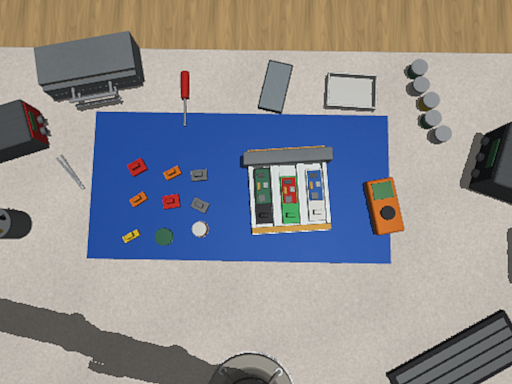

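View pics/side0.png

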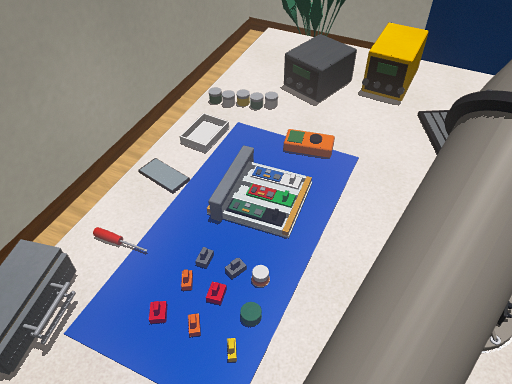

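```bash
python3 - <<'E'
from h import *
s=snap('top'); im=s['pixels'][:,:,::-1]
c=cv2.resize(im[135:250,235:345],None,fx=6.5,fy=5.2,interpolation=cv2.INTER_CUBIC); c=cv2.resize(im[138:243,238:342],None,fx=5.6,fy=5.6,interpolation=cv2.INTER_CUBIC);cv2.imwrite('pics/hold.png',c)
c=cv2.resize(im[145:250,110:225],None,fx=5.6,fy=5.6,interpolation=cv2.INTER_CUBIC);cv2.imwrite('pics/pack.png',c)
w=cloud(s)
for (u,v) in [(263,213),(290,211),(316,210),(250,200),(270,228),(300,228),(325,227),(290,220),(200,170),(100,200),(290,155)]:
    print(u,v,np.round(w[v,u],1))
for n in ['holder','light_bar','carrier_long_grip','carrier_middle_grip','carrier_short_grip','packer_yellow_mid','packer_orange_a_mid','packer_grey_a_mid','packer_red_a_mid','spool','fluxjar']:
    z={'holder':2,'light_bar':54,'spool':2,'fluxjar':2}.get(n,22 if 'pack' in n else 39)
    for r in landmark_of(n,'top'):
        print(n,round(r['conf'],2),np.round(r['xy'],1),np.round(plane(s,*r['xy'],z),1))
E
```

```text
263 213 [490.2 -27.2  47.2]
290 211 [ 498.2 -101.1   27.9]
316 210 [ 500.6 -169.2   47.3]
250 200 [529.    9.2   2.4]
270 228 [451.1 -47.2  24.1]
300 228 [ 452.5 -129.1   22.3]
325 227 [ 456.2 -196.3   28.4]
290 220 [ 473.5 -101.1   29.9]
200 170 [609.1 149.8  19.4]
100 200 [522.3 431.5   0.8]
290 155 [644.6 -96.7  71.3]
holder 0.58 [289.8 227.7] [ 453.5 -102.9    2. ]
light_bar 0.58 [284.7 157.3] [641.7 -83.7  54. ]
light_bar 0.46 [380.4 204.7] [ 517.1 -339.8   54. ]
carrier_long_grip 0.76 [262.6 218.2] [476.7 -26.5  39. ]
carrier_middle_grip 0.72 [315.9 208.7] [ 504.8 -170.2   39. ]
carrier_short_grip 0.73 [263.8 216.9] [480.3 -29.7  39. ]
carrier_short_grip 0.2 [285.4 156.8] [646.2 -86.6  39. ]
packer_yellow_mid 0.53 [128.9 235.2] [425.1 338.   22. ]
packer_orange_a_mid 0.53 [137.4 197. ] [530.4 320.1  22. ]
packer_grey_a_mid 0.56 [173.2 172.8] [599.6 223.8  22. ]
packer_grey_a_mid 0.45 [198.1 206.4] [507.1 151.3  22. ]
packer_red_a_mid 0.62 [171.9 202.9] [515.6 224.   22. ]
spool 0.84 [167.5 238.1] [419.  236.5   2. ]
spool 0.49 [282.8 155.7] [657.  -81.6   2. ]
fluxjar 0.48 [201.6 229.1] [445.5 142.5   2. ]
fluxjar 0.46 [137.5 166.6] [619.1 330.2   2. ]
```

```bash
python3 - <<'E'
from h import *
s=snap('side')
for n in ['holder','light_bar','carrier_long_grip','carrier_middle_grip','carrier_short_grip','packer_yellow_mid','packer_orange_a_mid','packer_grey_a_mid','packer_red_a_mid','spool','fluxjar']:
    z={'holder':2,'light_bar':54,'spool':2,'fluxjar':2}.get(n,22 if 'pack' in n else 39)
    for r in landmark_of(n,'side'):
        print(n,round(r['conf'],2),np.round(r['xy'],1),np.round(plane(s,*r['xy'],z),1))
E
```

```text
holder 0.67 [290.9 203.1] [ 475.5 -115.2    2. ]
light_bar 0.82 [231.2 178.6] [645.6 -85.1  54. ]
carrier_long_grip 0.7 [274.3 214.9] [487.4 -26.3  39. ]
carrier_middle_grip 0.6 [290.1 179.1] [ 501.5 -167.2   39. ]
carrier_short_grip 0.89 [286.9 193.1] [ 488.3 -113.    39. ]
carrier_short_grip 0.44 [194.  323.2] [518.1 328.3  39. ]
packer_yellow_mid 0.65 [233.5 348.8] [419.  335.8  22. ]
packer_yellow_mid 0.25 [231.6 264.4] [522.1 149.4  22. ]
packer_orange_a_mid 0.68 [194.2 321.2] [526.5 317.3  22. ]
packer_orange_a_mid 0.36 [292.3 179.1] [ 501.7 -186.1   22. ]
packer_grey_a_mid 0.77 [235.5 265.1] [512.6 147.2  22. ]
packer_red_a_mid 0.84 [215.7 287. ] [526.1 221.3  22. ]
spool 0.62 [251.4 315.9] [423.3 242.3   2. ]
fluxjar 0.78 [257.9 280. ] [450.9 150.4   2. ]
```

View pics/hold.png

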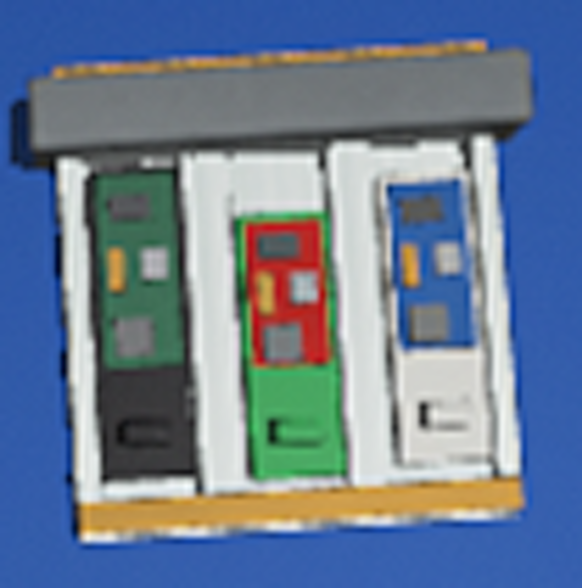

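View pics/pack.png

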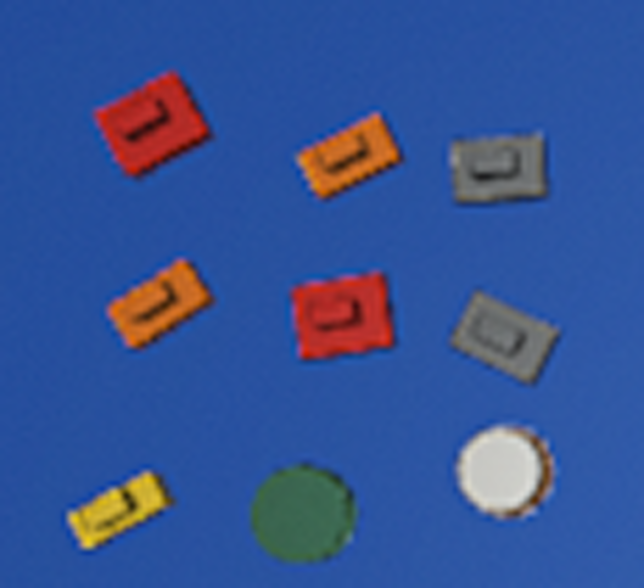

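```bash
cat >> h.py <<'E'
HS={'yellow':((22,150,120),(35,255,255)),'orange':((7,150,110),(18,255,255)),'red':((0,150,90),(5,255,255)),'grey':((0,0,50),(179,60,170))}
def packers(s,zt=20,roi=(380,680,90,400)):
    "list of (color,cx,cy,yaw of thickness axis,dims) via mask contour projected on plane z"
    hsv=cv2.cvtColor(s['pixels'],cv2.COLOR_RGB2HSV);out=[]
    v,u=np.mgrid[0:384,0:512]
    K=np.array(s['K']);R=np.array(s['rotation']);p=np.array(s['position'])
    r=np.stack([(u-K[0,2])/K[0,0],(v-K[1,2])/K[1,1],np.ones_like(u,float)],-1)@R.T
    P=p+r*((zt-p[2])/r[...,2])[...,None]
    reg=(P[...,0]>roi[0])&(P[...,0]<roi[1])&(P[...,1]>roi[2])&(P[...,1]<roi[3])
    for c,(a,b) in HS.items():
        m=cv2.inRange(hsv,a,b)&(reg*255).astype(np.uint8)
        m=cv2.morphologyEx(m,cv2.MORPH_CLOSE,np.ones((3,3),np.uint8))
        n,l,st,ce=cv2.connectedComponentsWithStats(m)
        for i in range(1,n):
            if st[i,4]<60: continue
            q=P[l==i][:,:2].astype(np.float32)
            (cx,cy),(w,h),ang=cv2.minAreaRect(q)
            th=np.deg2rad(ang)
            yaw=th if w<h else th+np.pi/2   # direction of the short side
            yaw=(yaw+np.pi/2)%np.pi-np.pi/2
            out.append((c,cx,cy,yaw,min(w,h),max(w,h),int(st[i,4])))
    return out
E
python3 - <<'E'
from h import *
for n in('top','side'):
    s=snap(n);print(n)
    for o in packers(s): print(o[0],np.round(o[1:],2))
    if n=='top':
        f=lambda x,y,z:np.round(plane(s,238+x/5.6-.4,138+y/5.6-.4,z),1)
        print('jaw in',f(80,503,26),f(523,480,26),'jaw out',f(80,537,26),f(523,508,26))
        print('walls L out',f(58,160,26),f(80,500,26),' R out',f(492,140,26),f(522,480,26))
        for nm,x,y in [('long',145,425),('short',297,425),('mid',445,408)]: print(nm,f(x,y,50),f(x,y,42))
E
```

```text
top
yellow [424.03 333.25   0.53  18.28  43.58 108.  ]
orange [6.0077e+02 2.2758e+02 4.9000e-01 2.2910e+01 4.3400e+01 1.3600e+02]
orange [525.72 318.59   0.59  23.64  44.93 140.  ]
red [6.1488e+02 3.2702e+02 5.4000e-01 3.3970e+01 4.3440e+01 1.8500e+02]
red [5.2053e+02 2.2760e+02 1.8000e-01 3.3900e+01 4.3280e+01 1.9200e+02]
grey [5.9562e+02 1.5334e+02 9.0000e-02 2.9730e+01 4.2930e+01 1.6800e+02]
grey [ 5.1182e+02  1.4767e+02 -4.4000e-01  2.7070e+01  4.5010e+01  1.7000e+02]
jaw in [451.8   2.2  26. ] [ 466.5 -213.1   26. ] jaw out [435.4   1.9  26. ] [ 453. -213.   26.]
walls L out [620.9  16.1  26. ] [453.3   2.2  26. ]  R out [ 634.3 -198.6   26. ] [ 466.5 -212.6   26. ]
long [488.8 -28.5  50. ] [489.3 -28.7  42. ]
short [ 489.9 -101.1   50. ] [ 490.5 -101.7   42. ]
mid [ 499.2 -171.7   50. ] [ 499.8 -172.9   42. ]
side
yellow [424.34 334.89   0.54  16.93  43.75 127.  ]
orange [6.0237e+02 2.2827e+02 4.9000e-01 2.3280e+01 4.4850e+01 1.2200e+02]
orange [526.53 320.72   0.61  22.63  44.22 154.  ]
grey [5.9636e+02 1.5687e+02 1.2000e-01 2.8490e+01 5.3520e+01 1.4900e+02]
grey [ 5.1445e+02  1.4821e+02 -4.2000e-01  3.1240e+01  4.4160e+01  1.4500e+02]
grey [441.54 155.18  -1.12  33.28  40.46  82.  ]
```

```bash
cat >> h.py <<'E'
def go(*targets):
    "targets (x,y,z,yaw or None) -> tool-frame dp (cm) and rot about z from measured pose"
    o=get_obs();R=np.array(o['tool_rot']);p=np.array(o['tool_pos']);y0=np.arctan2(R[1,0],R[0,0])
    # use level tool frame
    print('t',round(o['t'],2),'pos',np.round(p,1),'yaw',round(y0,3),'F',np.round(o['contact_force'],1),'gap',round(o['finger_gap']*87.8,1))
    for x,y,z,w in targets:
        d=R.T@(np.array([x,y,z])-p)/10
        a=0 if w is None else -((w-y0+np.pi)%(2*np.pi)-np.pi)
        print('dp',np.round(d,2).tolist(),'rot z',round(a,3))
def hol(x,y,O=(459.3,-105.4),th=.078):
    c,s_=np.cos(th),np.sin(th);return O[0]+c*x-s_*y,O[1]+s_*x+c*y
E
python3 - <<'E'
from h import *
go((489.2,-28.7,120,.078),(489.2,-28.7,24,.078))
E
```

```text
t 1.4 pos [192.9 646.9 200. ] yaw 1.281 F [ 0.6 -0.4  0.1] gap 88.0
dp [-56.27, 47.7, 7.99] rot z 1.203
dp [-56.27, 47.7, 17.59] rot z 1.203
```

step_arm(
  rot=[
    [0,0,0.2],
    [0,0,0.4],
    [0,0,0.6],
    [0,0,0.8],
    [0,0,1.0],
    [0,0,1.203],
    [0,0,1.203],
    [0,0,1.203],
    [0,0,1.203],
    [0,0,1.203],
    [0,0,1.203],
    [0,0,1.203],
    [0,0,1.203],
    [0,0,1.203],
    [0,0,1.203],
    [0,0,1.203],
  ],
  dp=[
    [-4.7,4,0],
    [-9.4,8,0.5],
    [-14,12,1],
    [-18.8,16,2],
    [-23.5,20,3],
    [-28,24,4],
    [-33,28,5],
    [-37.5,31.8,6],
    [-42.2,35.8,7],
    [-47,39.8,8],
    [-51.5,43.8,8],
    [-56.27,47.7,8],
    [-56.27,47.7,8],
    [-56.27,47.7,8],
    [-56.27,47.7,8],
    [-56.27,47.7,8],
  ],
  gripper=[4.5,4.5,4.5,4.5,4.5,4.5,4.5,4.5,4.5,4.5,4.5,4.5,4.5,4.5,4.5,4.5],
  grip_force=15,
)

```text
t: 3.4
tool_pos: [489.0, -27.1, 120.0]
tool_rot: [[0.997, 0.081, -0.0], [0.081, -0.997, 0.001], [-0.0, -0.001, -1.0]]
contact_force: [0.4, -0.1, 0.4]
finger_gap: 0.508
```

```bash
python3 - <<'E'
from h import *
go((489.2,-28.7,31,.078))
s=snap('side','s1.png')
E
```

```text
t 3.4 pos [489.  -27.1 120. ] yaw 0.081 F [ 0.4 -0.1  0.4] gap 44.6
dp [0.01, 0.16, 8.9] rot z 0.003
```

View pics/s1.png

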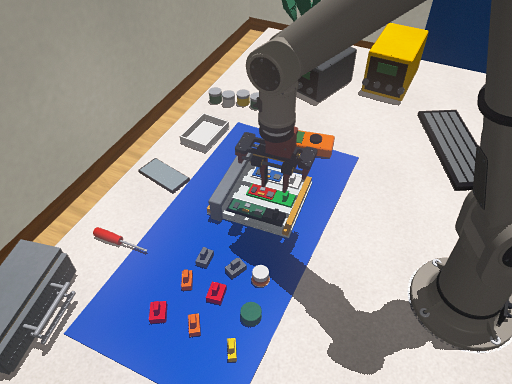

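The side view shows the gripper high over the holder, at about (275,150), with its fingers spread along the lane and the packers undisturbed. I'll descend on the black tab next.

step_arm(
  rot=[
    [0,0,0],
    [0,0,0],
    [0,0,0],
    [0,0,0],
    [0,0,0],
    [0,0,0],
    [0,0,0],
    [0,0,0],
    [0,0,0],
    [0,0,0],
  ],
  dp=[
    [0,0.16,3],
    [0,0.16,6],
    [0,0.16,8],
    [0,0.16,8.9],
    [0,0.16,8.9],
    [0,0.16,8.9],
    [0,0.16,8.9],
    [0,0.16,8.9],
    [0,0.16,8.9],
    [0,0.16,8.9],
  ],
  gripper=[4.5,4.5,4.5,4.5,4.5,0.8,0.8,0.8,0.8,0.8],
)

```text
t: 4.7
tool_pos: [489.3, -30.2, 31.0]
tool_rot: [[0.997, 0.078, 0.0], [0.078, -0.997, 0.0], [0.0, -0.0, -1.0]]
contact_force: [-0.3, 0.1, 0.5]
finger_gap: 0.093
```

```bash
python3 - <<'E'
from h import *
go(hol(67,72)+(31,.078))
E
```

```text
t 4.7 pos [489.3 -30.2  31. ] yaw 0.078 F [-0.3  0.1  0.5] gap 8.1
dp [3.12, 0.06, 0.0] rot z 0.0
```

```bash
python3 - <<'E'
from h import *
s=snap('side');im=s['pixels'][:,:,::-1]
cv2.imwrite('pics/s2.png',cv2.resize(im[130:250,200:330],None,fx=4.8,fy=4.8,interpolation=cv2.INTER_CUBIC))
s=snap('top');im=s['pixels'][:,:,::-1]
cv2.imwrite('pics/t2.png',cv2.resize(im[130:250,220:350],None,fx=4.8,fy=4.8,interpolation=cv2.INTER_CUBIC))
E
```

```text
(no output)
```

View pics/s2.png

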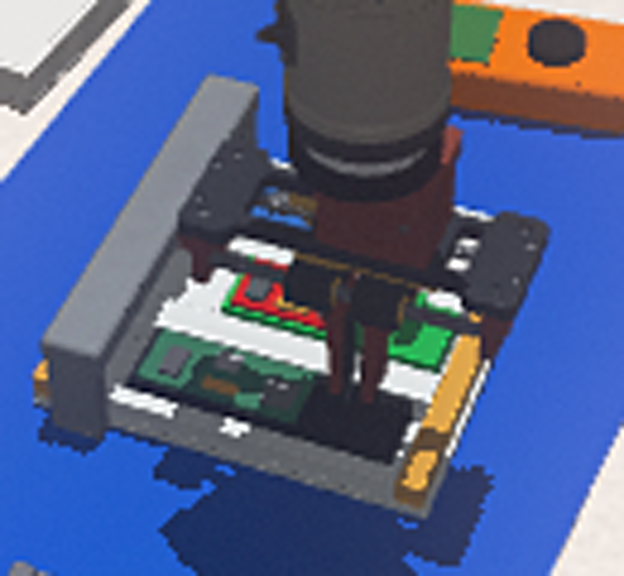

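View pics/t2.png

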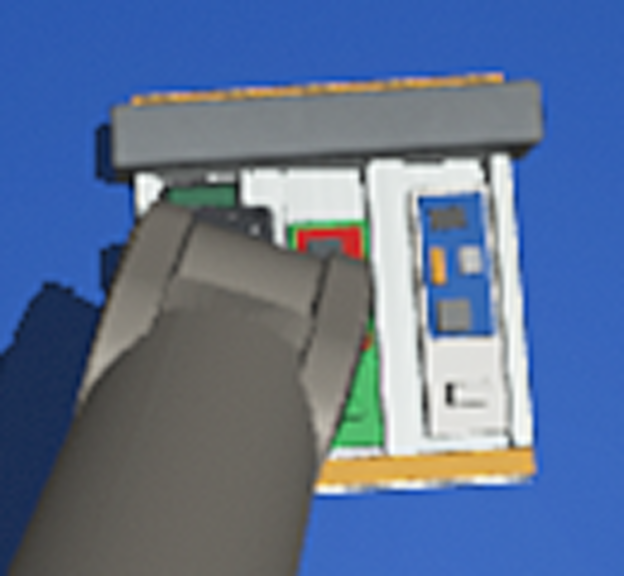

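step_arm(
  rot=[
    [0,0,0],
    [0,0,0],
    [0,0,0],
  ],
  dp=[
    [0,0,0],
    [0,0,0],
    [0,0,0],
  ],
  gripper=[0.3,0.3,0.3],
)

```text
t: 5.18
tool_pos: [489.3, -30.3, 30.9]
tool_rot: [[0.997, 0.078, -0.0], [0.078, -0.997, 0.0], [-0.0, -0.0, -1.0]]
contact_force: [0.2, 0.1, 0.6]
finger_gap: 0.033
```

step_arm(
  rot=[
    [0,0,0],
    [0,0,0],
    [0,0,0],
    [0,0,0],
    [0,0,0],
    [0,0,0],
  ],
  dp=[
    [0,0,0],
    [0,0,0],
    [0,0,-3],
    [0,0,-9],
    [0,12,-11],
    [0,12,-11],
  ],
  gripper=[3.5,4.5,4.5,4.5,4.5,4.5],
)

```text
t: 5.92
tool_pos: [499.7, -150.3, 142.3]
tool_rot: [[0.997, 0.081, 0.002], [0.081, -0.997, 0.0], [0.002, -0.0, -1.0]]
contact_force: [1.0, 0.0, -0.2]
finger_gap: 0.508
```

```bash
python3 - <<'E'
from h import *
s=snap('side');im=s['pixels'][:,:,::-1]
cv2.imwrite('pics/s3.png',cv2.resize(im[130:250,200:330],None,fx=4.8,fy=4.8,interpolation=cv2.INTER_CUBIC))
s=snap('top');im=s['pixels'][:,:,::-1]
cv2.imwrite('pics/t3.png',cv2.resize(im[130:250,220:350],None,fx=4.8,fy=4.8,interpolation=cv2.INTER_CUBIC))
print(get_obs()['tool_pos'])
E
```

```text
[ 498.87556735 -157.1100022   142.80915862]
```

View pics/s3.png

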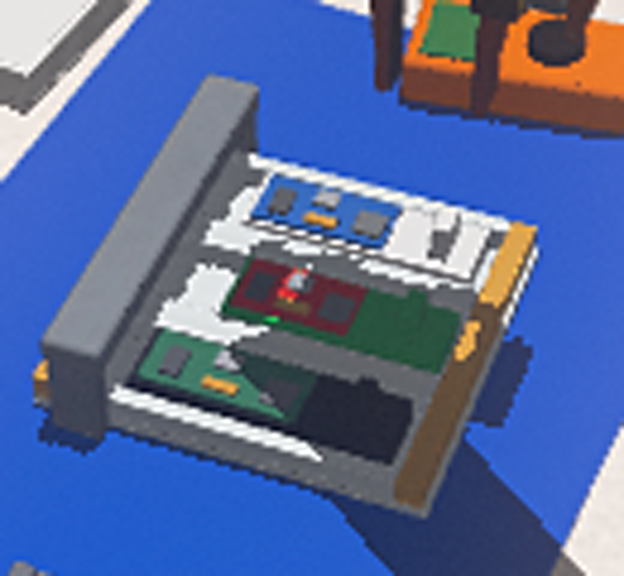

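View pics/t3.png

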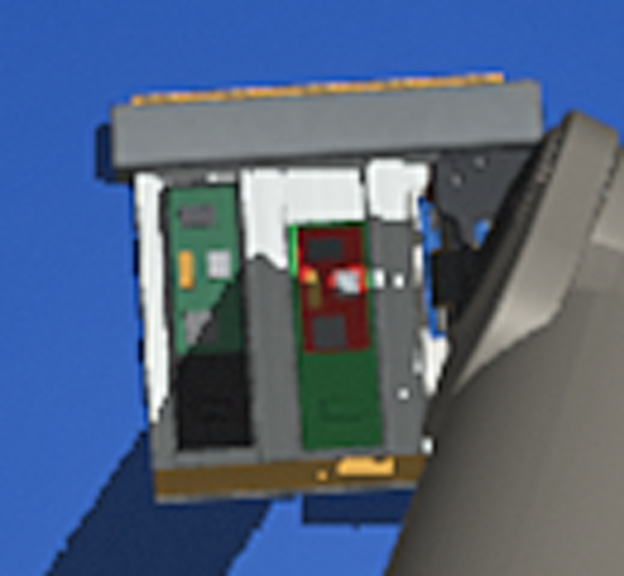

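```bash
python3 - <<'E'
from h import *
s=snap('side')
for x,y in [(338,398),(370,400)]: print(plane(s,200+x/4.8,130+y/4.8,31))
for x,y in [(370,380)]: print(plane(s,200+x/4.8,130+y/4.8,50))
for n in ['carrier_long_grip','carrier_short_grip','carrier_middle_grip']:
    for r in landmark_of(n,'side'): print(n,r['conf'],r['xy'],plane(s,*r['xy'],39))
    for r in regions_of(n,'side')[:1]:
        m=r['pixels'];w=cloud(s)[m];print(w[w[:,2]>37].mean(0),(w[:,2]>37).sum(),np.nanpercentile(w,[1,99],axis=0))
w=cloud(s);
print(np.round(w[205:216:2,270:284,2],0))
E
```

```text
[502.1995291  -34.58805819  31.        ]
[485.58123776 -40.7973555   31.        ]
[485.18212448 -38.74461535  50.        ]
carrier_long_grip 0.72 [274.3, 217.2] [484.12155163 -19.05302238  39.        ]
[504.803363   -23.33762407  45.45020665] 67 [[464.29765065 -49.32294886  22.47929124]
 [615.55039727   1.45347017  51.84189947]]
carrier_short_grip 0.94 [286.1, 195.5] [ 486.74667269 -103.78039867   39.        ]
carrier_short_grip 0.49 [206.9, 257.8] [578.86963459 168.04888496  39.        ]
[507.80644771 -94.9211574   44.81121062] 62 [[ 466.10291405 -123.90981085   16.52453558]
 [ 596.00923443  -70.73485724   52.86413881]]
carrier_middle_grip 0.82 [291.9, 178.0] [ 498.57196968 -173.48777021   39.        ]
[[24. 28. 27. 26. 29. 26. 24. 27. 27. 28. 29. 27. 27. 24.]
 [31. 26. 28. 27. 26. 25. 26. 25. 31. 25. 30. 28. 27. 30.]
 [28. 30. 29. 27. 51. 52. 54. 48. 54. 28. 30. 25. 26. 26.]
 [31. 32. 25. 51. 55. 53. 50. 52. 49. 29. 29. 25. 27. 27.]
 [28. 32. 30. 51. 52. 53. 49. 50. 38. 31. 30. 29. 33. 32.]
 [33. 29. 44. 45. 47. 52. 48. 40. 28. 32. 32. 32. 26. 28.]]
```

```bash
python3 - <<'E'
from h import *
for n in('side','top'):
    s=snap(n);w=cloud(s)
    for y0 in(-27,-99):
        m=(w[...,2]>41)&(w[...,2]<60)&(abs(w[...,1]-y0)<25)&(w[...,0]>455)&(w[...,0]<530)
        q=w[m];print(n,y0,m.sum(),np.round(q.mean(0),1),np.round(np.percentile(q,[3,97],axis=0),1).tolist(),np.argwhere(m).mean(0))
E
```

```text
side -27 42 [485.5 -27.1  49.9] [[479.6, -38.3, 44.2], [492.2, -17.6, 54.0]] [212.21428571 275.16666667]
side -99 37 [486.9 -99.   49.9] [[481.8, -111.2, 42.5], [493.3, -89.0, 53.8]] [193.89189189 285.51351351]
top -27 40 [484.8 -31.3  49.5] [[479.3, -40.6, 46.5], [490.2, -21.9, 54.3]] [215.  264.5]
top -99 38 [ 486.3 -103.1   49.5] [[480.6, -112.8, 44.8], [491.4, -94.1, 52.9]] [214.89473684 291.34210526]
```

```bash
python3 - <<'E'
from h import *
o=get_obs();p=np.array(o['tool_pos']);R=np.array(o['tool_rot']);print(p)
for n in('side','top'):
    s=snap(n);w=cloud(s);l=(w-p)@R
    m=(abs(l[...,0])<60)&(abs(l[...,1])<20)&(l[...,2]>-60)&(l[...,2]<40)
    print(n,m.sum())
    if m.sum()>10:
        for a in range(-60,40,5):
            q=l[m&(l[...,2]>=a)&(l[...,2]<a+5)]
            if len(q): print(a,len(q),np.round(np.percentile(q[:,0],[0,10,50,90,100])),np.round(np.percentile(q[:,1],[5,95])))
s=snap('side');im=s['pixels'][:,:,::-1]
cv2.imwrite('pics/s4.png',cv2.resize(im[80:200,230:360],None,fx=4.8,fy=4.8,interpolation=cv2.INTER_CUBIC))
E
```

```text
[ 498.62242527 -148.76519817  140.65707136]
side 115
-60 17 [-33. -32. -24.  28.  32.] [-13.   4.]
-55 19 [-32. -31.  23.  30.  32.] [-13.   1.]
-50 11 [-32. -31.  23.  28.  32.] [-14.   5.]
-45 18 [-31. -31.  -0.  29.  32.] [-14.   4.]
-40 17 [-32. -31. -22.  28.  32.] [-13.   6.]
-35 16 [-31. -30.  23.  30.  32.] [-13.   6.]
-30 16 [-31. -30.  23.  29.  31.] [-12.   7.]
-25 1 [-22. -22. -22. -22. -22.] [-8. -8.]
top 0
```

View pics/s4.png

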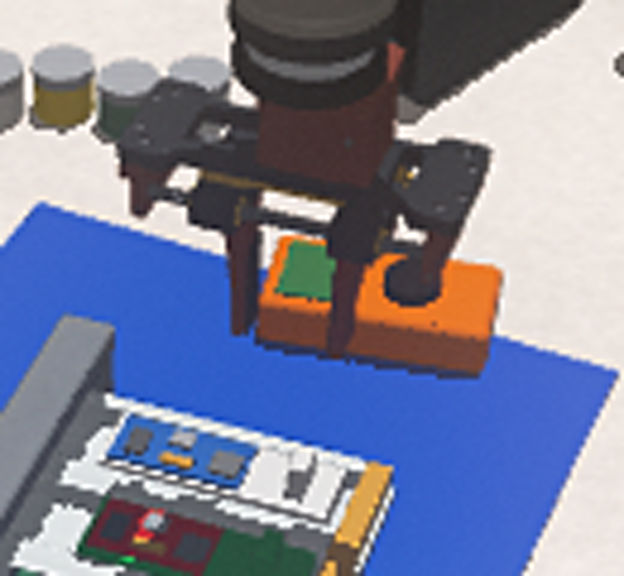

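```bash
python3 - <<'E'
from h import *
o=get_obs();p=np.array(o['tool_pos']);R=np.array(o['tool_rot']);print(p,o['qvel'])
s=snap('side');w=cloud(s);l=(w-p)@R
d=s['depth']
for c in (240,238,342,345):
    u=int(230+c/4.8)
    col=[(v,round(float(d[v,u])),np.round(l[v,u],0).tolist()) for v in range(143,158)]
    print(u);[print(x) for x in col]
E
```

```text
[ 498.67227479 -149.43467221  140.8565728 ] [ 0.00327754 -0.00038066  0.00162065 -0.00178232 -0.00076267 -0.00149829
  0.00061403]
280
(143, 1130, [26.0, -12.0, -47.0])
(144, 1136, [26.0, -10.0, -42.0])
(145, 1139, [27.0, -9.0, -37.0])
(146, 1133, [25.0, -15.0, -40.0])
(147, 1145, [27.0, -8.0, -30.0])
(148, 1143, [26.0, -11.0, -29.0])
(149, 1144, [25.0, -12.0, -27.0])
(150, 1394, [82.0, 168.0, 139.0])
(151, 1384, [79.0, 158.0, 135.0])
(152, 1386, [79.0, 157.0, 138.0])
(153, 1383, [77.0, 153.0, 138.0])
(154, 1374, [74.0, 144.0, 134.0])
(155, 1374, [74.0, 142.0, 137.0])
(156, 1373, [73.0, 140.0, 138.0])
(157, 1374, [72.0, 138.0, 141.0])
279
(143, 1131, [28.0, -12.0, -46.0])
(144, 1132, [28.0, -13.0, -44.0])
(145, 1137, [29.0, -11.0, -39.0])
(146, 1136, [28.0, -14.0, -38.0])
(147, 1141, [28.0, -12.0, -33.0])
(148, 1149, [29.0, -8.0, -25.0])
(149, 1145, [28.0, -12.0, -26.0])
(150, 1389, [84.0, 163.0, 136.0])
(151, 1384, [82.0, 157.0, 135.0])
(152, 1383, [81.0, 154.0, 136.0])
(153, 1382, [80.0, 151.0, 137.0])
(154, 1378, [78.0, 146.0, 137.0])
(155, 1372, [76.0, 140.0, 135.0])
(156, 1367, 
[... 401 characters left out ...]
-34.0])
(153, 1131, [-31.0, -9.0, -28.0])
(154, 1373, [13.0, 167.0, 135.0])
(155, 1377, [13.0, 168.0, 139.0])
(156, 1366, [10.0, 158.0, 134.0])
(157, 1368, [10.0, 158.0, 138.0])
301
(143, 1105, [-29.0, -11.0, -63.0])
(144, 1109, [-29.0, -10.0, -58.0])
(145, 1109, [-30.0, -12.0, -57.0])
(146, 1113, [-29.0, -11.0, -52.0])
(147, 1115, [-30.0, -11.0, -49.0])
(148, 1117, [-30.0, -11.0, -46.0])
(149, 1122, [-30.0, -9.0, -41.0])
(150, 1119, [-31.0, -13.0, -41.0])
(151, 1125, [-30.0, -10.0, -35.0])
(152, 1125, [-31.0, -12.0, -34.0])
(153, 1131, [-31.0, -9.0, -28.0])
(154, 1373, [13.0, 167.0, 135.0])
(155, 1377, [13.0, 168.0, 139.0])
(156, 1366, [10.0, 158.0, 134.0])
(157, 1368, [10.0, 158.0, 138.0])
```

```bash
python3 - <<'E'
from h import *
go((485.2,-29,120,.078),(485.2,-29,9,.078))
E
```

```text
t 6.67 pos [ 498.7 -149.6  140.9] yaw 0.079 F [-0.2 -0.3 -0.2] gap 44.9
dp [-0.4, -12.13, 2.09] rot z 0.001
dp [-0.4, -12.13, 13.19] rot z 0.001
```

step_arm(
  rot=[
    [0,0,0],
    [0,0,0],
    [0,0,0],
    [0,0,0],
    [0,0,0],
    [0,0,0],
    [0,0,0],
    [0,0,0],
    [0,0,0],
    [0,0,0],
    [0,0,0],
    [0,0,0],
    [0,0,0],
    [0,0,0],
    [0,0,0],
  ],
  dp=[
    [-0.2,-6,1],
    [-0.4,-11,2],
    [-0.4,-12.13,2],
    [-0.4,-12.13,2],
    [-0.4,-12.13,5],
    [-0.4,-12.13,8],
    [-0.4,-12.13,10.5],
    [-0.4,-12.13,12],
    [-0.4,-12.13,12.6],
    [-0.4,-12.13,13.2],
    [-0.4,-12.13,13.2],
    [-0.4,-12.13,13.2],
    [-0.4,-12.13,13.2],
    [-0.4,-12.13,13.2],
    [-0.4,-12.13,13.2],
  ],
  gripper=[4.5,4.5,4.5,4.5,4.5,4.5,4.5,4.5,4.5,4.5,4.5,0.8,0.8,0.8,0.8],
)

```text
t: 8.55
tool_pos: [485.4, -29.2, 9.1]
tool_rot: [[0.997, 0.078, 0.0], [0.078, -0.997, 0.0], [0.0, -0.0, -1.0]]
contact_force: [0.2, 0.7, 1.1]
finger_gap: 0.132
```

```bash
python3 - <<'E'
from h import *
go(hol(67,72)+(31,.078))
s=snap('side');im=s['pixels'][:,:,::-1]
cv2.imwrite('pics/s5.png',cv2.resize(im[130:250,200:330],None,fx=4.8,fy=4.8,interpolation=cv2.INTER_CUBIC))
E
```

```text
t 8.55 pos [485.4 -29.2   9.1] yaw 0.078 F [0.2 0.7 1.1] gap 11.6
dp [3.51, 0.19, -2.19] rot z 0.0
```

View pics/s5.png

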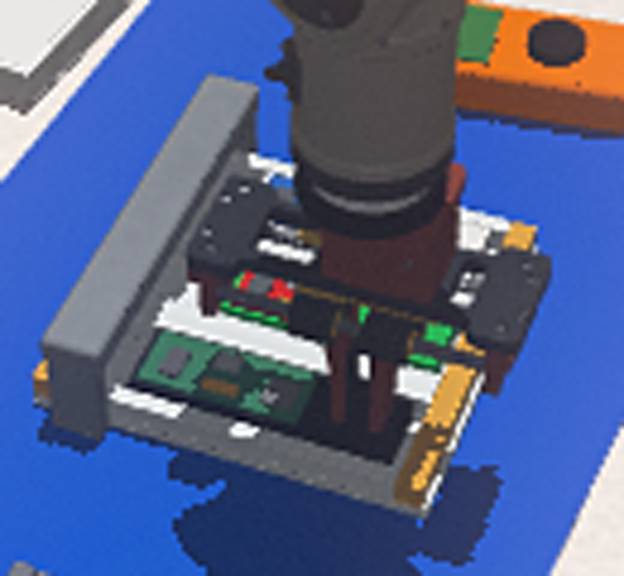

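step_arm(
  rot=[
    [0,0,0],
    [0,0,0],
    [0,0,0],
    [0,0,0],
    [0,0,0],
    [0,0,0],
    [0,0,0],
    [0,0,0],
    [0,0,0],
  ],
  dp=[
    [0.8,0.05,0],
    [1.6,0.1,0],
    [2.4,0.15,0],
    [2.9,0.2,0],
    [3.2,0.2,0],
    [3.4,0.2,0],
    [3.5,0.2,0],
    [3.6,0.2,0],
    [3.6,0.2,0],
  ],
  gripper=[0.8,0.8,0.8,0.8,0.8,0.8,0.8,0.8,0.8],
)

```text
t: 9.72
tool_pos: [519.5, -28.8, 9.0]
tool_rot: [[0.997, 0.077, -0.003], [0.077, -0.997, 0.0], [-0.003, -0.001, -1.0]]
contact_force: [-5.7, -1.8, 10.0]
finger_gap: 0.137
```

```bash
python3 - <<'E'
from h import *
go(hol(67,72)+(31,.078))
E
```

```text
t 9.72 pos [519.5 -28.8   9. ] yaw 0.077 F [-5.7 -1.8 10. ] gap 12.0
dp [0.1, -0.03, -2.2] rot z -0.001
```

step_arm(
  rot=[
    [0,0,0],
    [0,0,0],
    [0,0,0],
    [0,0,0],
  ],
  dp=[
    [0.1,0,0],
    [0.2,0,0],
    [0.2,0,0],
    [0.2,0,0],
  ],
  gripper=[0.8,0.8,0.8,0.8],
)

```text
t: 10.22
tool_pos: [521.6, -28.6, 9.0]
tool_rot: [[0.997, 0.077, -0.003], [0.077, -0.997, 0.0], [-0.003, -0.001, -1.0]]
contact_force: [-5.2, 0.3, 7.8]
finger_gap: 0.132
```

step_arm(
  rot=[
    [0,0,0],
    [0,0,0],
    [0,0,0],
    [0,0,0],
  ],
  dp=[
    [0.1,0,-0.05],
    [0.2,0,-0.05],
    [0.3,0,-0.05],
    [0.3,0,-0.05],
  ],
  gripper=[0.8,0.8,0.8,0.8],
)

```text
t: 10.72
tool_pos: [521.7, -28.6, 9.0]
tool_rot: [[0.997, 0.077, -0.008], [0.077, -0.997, 0.001], [-0.008, -0.001, -1.0]]
contact_force: [-11.2, -0.7, 12.7]
finger_gap: 0.137
```

step_arm(
  rot=[
    [0,0,0],
    [0,0,0],
    [0,0,0],
    [0,0,0],
    [0,0,0],
    [0,0,0],
    [0,0,0],
    [0,0,0],
  ],
  dp=[
    [-0.15,0,0],
    [-0.25,0,0],
    [-0.25,0,0],
    [-0.25,0,0],
    [-0.25,0,0],
    [-0.25,0,-2],
    [-0.25,0,-6],
    [-0.25,0,-6],
  ],
  gripper=[0.8,0.8,4.5,4.5,4.5,4.5,4.5,4.5],
)

```text
t: 11.72
tool_pos: [526.2, -28.3, 71.8]
tool_rot: [[0.997, 0.078, 0.005], [0.078, -0.997, 0.001], [0.005, -0.0, -1.0]]
contact_force: [0.1, -0.4, 0.1]
finger_gap: 0.509
```

```bash
python3 - <<'E'
from h import *
go((486.6,-101,75,.078),(486.6,-101,9,.078))
E
```

```text
t 11.72 pos [526.2 -28.3  71.8] yaw 0.078 F [ 0.1 -0.4  0.1] gap 44.7
dp [-4.51, 6.94, -0.34] rot z -0.0
dp [-4.55, 6.94, 6.26] rot z -0.0
```

step_arm(
  rot=[
    [0,0,0],
    [0,0,0],
    [0,0,0],
    [0,0,0],
    [0,0,0],
  ],
  dp=[
    [-2.2,3.5,0],
    [-4.3,6.9,0],
    [-4.3,6.9,0],
    [-4.3,6.9,0],
    [-4.3,6.9,0],
  ],
  gripper=[4.5,4.5,4.5,4.5,4.5],
)

```text
t: 12.35
tool_pos: [486.9, -99.1, 69.2]
tool_rot: [[0.997, 0.08, -0.0], [0.08, -0.997, 0.0], [-0.0, -0.0, -1.0]]
contact_force: [-0.9, 0.2, 0.2]
finger_gap: 0.51
```

```bash
python3 - <<'E'
from h import *
go((486.6,-101,9,.078))
E
```

```text
t 12.35 pos [486.9 -99.1  69.2] yaw 0.08 F [-0.9  0.2  0.2] gap 44.8
dp [-0.04, 0.18, 6.02] rot z 0.002
```

step_arm(
  rot=[
    [0,0,0],
    [0,0,0],
    [0,0,0],
    [0,0,0],
    [0,0,0],
    [0,0,0],
    [0,0,0],
    [0,0,0],
    [0,0,0],
    [0,0,0],
    [0,0,0],
    [0,0,0],
    [0,0,0],
    [0,0,0],
    [0,0,0],
    [0,0,0],
    [0,0,0],
    [0,0,0],
  ],
  dp=[
    [0,0.1,2.5],
    [0,0.1,4.5],
    [0,0.1,5.5],
    [0,0.1,6],
    [0,0.1,6],
    [0,0.1,6],
    [0,0.1,6],
    [0,0.1,6],
    [0,0.1,6],
    [0.8,0.1,6],
    [1.8,0.1,6],
    [2.8,0.1,6],
    [3.8,0.1,6],
    [4.8,0.1,6],
    [5.5,0.1,6],
    [6,0.1,6],
    [6.2,0.1,6],
    [6.2,0.1,6],
  ],
  gripper=[4.5,4.5,4.5,4.5,4.5,0.8,0.8,0.8,0.8,0.8,0.8,0.8,0.8,0.8,0.8,0.8,0.8,0.8],
)

```text
t: 14.6
tool_pos: [546.9, -97.0, 9.6]
tool_rot: [[0.997, 0.077, -0.002], [0.077, -0.997, 0.0], [-0.002, -0.0, -1.0]]
contact_force: [-4.4, -0.8, 7.2]
finger_gap: 0.135
```

step_arm(
  rot=[
    [0,0,0],
    [0,0,0],
    [0,0,0],
    [0,0,0],
    [0,0,0],
  ],
  dp=[
    [0.1,0,0],
    [0.2,0,0],
    [0.3,0,0],
    [0.4,0,0],
    [0.4,0,0],
  ],
  gripper=[0.8,0.8,0.8,0.8,0.8],
)

```text
t: 15.22
tool_pos: [550.7, -96.7, 9.6]
tool_rot: [[0.997, 0.077, -0.003], [0.077, -0.997, 0.0], [-0.003, -0.001, -1.0]]
contact_force: [-4.4, -0.2, 8.1]
finger_gap: 0.131
```

step_arm(
  rot=[
    [0,0,0],
    [0,0,0],
    [0,0,0],
    [0,0,0],
    [0,0,0],
  ],
  dp=[
    [0.1,0,0],
    [0.2,0,0],
    [0.3,0,0],
    [0.3,0,0],
    [0.3,0,0],
  ],
  gripper=[0.8,0.8,0.8,0.8,0.8],
)

```text
t: 15.85
tool_pos: [551.0, -96.7, 9.6]
tool_rot: [[0.997, 0.076, -0.007], [0.076, -0.997, 0.001], [-0.007, -0.002, -1.0]]
contact_force: [-11.9, 0.0, 15.5]
finger_gap: 0.138
```

step_arm(
  rot=[
    [0,0,0],
    [0,0,0],
    [0,0,0],
    [0,0,0],
    [0,0,0],
    [0,0,0],
    [0,0,0],
    [0,0,0],
    [0,0,0],
    [0,0,0],
    [0,0,0],
  ],
  dp=[
    [-0.15,0,0],
    [-0.25,0,0],
    [-0.25,0,0],
    [-0.25,0,0],
    [-0.25,0,0],
    [-0.25,0,-2],
    [-0.3,0,-5.5],
    [-3,3.5,-5.5],
    [-6.1,6.9,-5.5],
    [-6.1,6.9,-5.5],
    [-6.1,6.9,-5.5],
  ],
  gripper=[0.8,0.8,4.5,4.5,4.5,4.5,4.5,4.5,4.5,4.5,4.5],
)

```text
t: 17.23
tool_pos: [500.6, -169.2, 65.3]
tool_rot: [[0.997, 0.078, 0.002], [0.078, -0.997, 0.0], [0.002, -0.0, -1.0]]
contact_force: [1.3, 0.5, -0.1]
finger_gap: 0.511
```

```bash
python3 - <<'E'
from h import *
s=snap('side');w=cloud(s)
m=(w[...,2]>41)&(w[...,2]<56)&(abs(w[...,1]+171)<25)&(w[...,0]>465)&(w[...,0]<540)
q=w[m];print(m.sum(),np.round(q.mean(0),1),np.round(np.percentile(q,[3,97],axis=0),1).tolist())
go((496,-171,9,.078))
E
```

```text
39 [ 495.9 -170.    49.1] [[490.9, -182.3, 41.4], [502.5, -161.4, 54.2]]
t 17.27 pos [ 500.9 -168.6   65.1] yaw 0.079 F [ 0.2 -0.4 -0.1] gap 45.1
dp [-0.52, 0.2, 5.61] rot z 0.001
```

step_arm(
  rot=[
    [0,0,0],
    [0,0,0],
    [0,0,0],
    [0,0,0],
    [0,0,0],
    [0,0,0],
    [0,0,0],
    [0,0,0],
    [0,0,0],
    [0,0,0],
    [0,0,0],
    [0,0,0],
    [0,0,0],
    [0,0,0],
    [0,0,0],
    [0,0,0],
    [0,0,0],
    [0,0,0],
  ],
  dp=[
    [-0.5,0.1,2.5],
    [-0.5,0.1,4.2],
    [-0.5,0.1,5.2],
    [-0.5,0.1,5.6],
    [-0.5,0.1,5.6],
    [-0.5,0.1,5.6],
    [-0.5,0.1,5.6],
    [-0.5,0.1,5.6],
    [-0.5,0.1,5.6],
    [0.5,0.1,5.6],
    [1.5,0.1,5.6],
    [2.5,0.1,5.6],
    [3.4,0.1,5.6],
    [3.9,0.1,5.6],
    [4.2,0.1,5.6],
    [4.4,0.1,5.6],
    [4.5,0.1,5.6],
    [4.6,0.1,5.6],
  ],
  gripper=[4.5,4.5,4.5,4.5,4.5,0.8,0.8,0.8,0.8,0.8,0.8,0.8,0.8,0.8,0.8,0.8,0.8,0.8],
)

```text
t: 19.52
tool_pos: [544.6, -167.4, 8.6]
tool_rot: [[0.997, 0.077, -0.002], [0.077, -0.997, 0.0], [-0.002, -0.0, -1.0]]
contact_force: [-7.7, -0.3, 11.4]
finger_gap: 0.134
```

step_arm(
  rot=[
    [0,0,0],
    [0,0,0],
    [0,0,0],
    [0,0,0],
  ],
  dp=[
    [0.1,0,0],
    [0.2,0,0],
    [0.3,0,0],
    [0.3,0,0],
  ],
  gripper=[0.8,0.8,0.8,0.8],
)

```text
t: 20.02
tool_pos: [544.5, -167.3, 8.6]
tool_rot: [[0.997, 0.076, -0.007], [0.076, -0.997, 0.002], [-0.007, -0.002, -1.0]]
contact_force: [-13.6, 0.4, 16.8]
finger_gap: 0.132
```

step_arm(
  rot=[
    [0,0,0],
    [0,0,0],
    [0,0,0],
    [0,0,0],
    [0,0,0],
    [0,0,0],
    [0,0,0],
    [0,0,0],
    [0,0,0],
    [0,0,0],
    [0,0,0],
    [0,0,0],
    [0,0,0],
    [0,0,0],
    [0,0,0],
  ],
  dp=[
    [-0.15,0,0],
    [-0.25,0,0],
    [-0.25,0,0],
    [-0.25,0,0],
    [-0.25,0,0],
    [-0.25,0,-3],
    [-0.3,0,-8],
    [1,-6,-8],
    [2.5,-12,-8],
    [4,-18,-8],
    [6,-24,-8],
    [7.3,-30,-8],
    [7.6,-31.5,-8],
    [7.6,-31.5,-8],
    [7.6,-31.5,-8],
  ],
  gripper=[0.8,0.8,4.5,4.5,4.5,4.5,4.5,4.5,4.5,4.5,4.5,4.5,4.5,4.5,4.5],
)

```text
t: 21.9
tool_pos: [599.8, 150.4, 88.5]
tool_rot: [[0.997, 0.075, -0.0], [0.075, -0.997, -0.001], [-0.0, 0.001, -1.0]]
contact_force: [0.7, -0.1, -0.2]
finger_gap: 0.51
```

```bash
python3 - <<'E'
from h import *
for n in('top','side'):
    s=snap(n,n+'6.png');print(n)
    for o in packers(s): print(o[0],np.round(o[1:],2).tolist())
    w=cloud(s)
    for nm,X,Y in(('long',521.7,-29),('short',551,-97),('mid',544.5,-168)):
        m=(w[...,2]>41)&(w[...,2]<57)&(abs(w[...,1]-Y)<25)&(abs(w[...,0]-X)<30)
        q=w[m]; 
        if len(q):print(nm,m.sum(),np.round(q.mean(0),1))
go((596,155,0,.1))
E
```

```text
top
grey [530.0, 260.84, 1.57, 278.16, 299.97, 7592.0]
long 36 [520.3 -30.2  49.3]
short 38 [549.9 -98.9  49.3]
mid 42 [ 543.5 -171.5   48.9]
side
yellow [424.41, 334.93, 0.55, 16.89, 43.74, 127.0]
orange [526.4, 320.57, 0.61, 22.83, 44.16, 156.0]
grey [514.23, 148.09, -0.43, 31.73, 43.68, 119.0]
grey [443.17, 152.61, -1.2, 23.72, 41.97, 70.0]
long 42 [521.1 -26.1  49.4]
short 40 [550.2 -93.8  49. ]
mid 35 [ 544.  -167.5   49.7]
t 22.0 pos [599.9 150.5  88.6] yaw 0.074 F [ 0.5  0.1 -0.1] gap 45.0
dp [-0.35, -0.48, 8.86] rot z -0.026
```

View pics/side6.png

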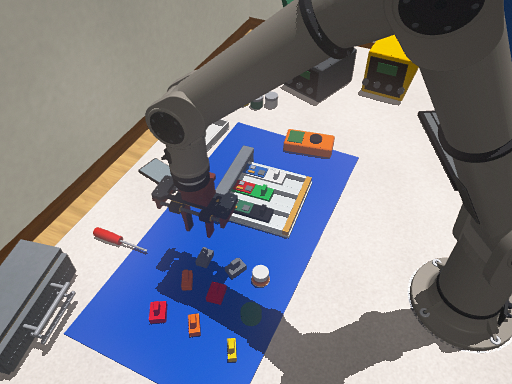

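View pics/top6.png

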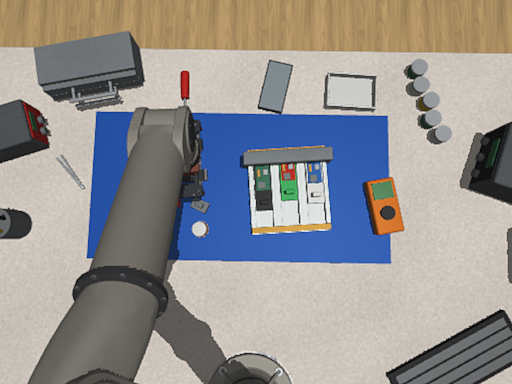

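step_arm(
  rot=[
    [0,0,-0.026],
    [0,0,-0.026],
    [0,0,-0.026],
    [0,0,-0.026],
    [0,0,-0.026],
    [0,0,-0.026],
    [0,0,-0.026],
    [0,0,-0.026],
    [0,0,-0.026],
    [0,0,-0.026],
  ],
  dp=[
    [-0.35,-0.45,2],
    [-0.35,-0.45,5],
    [-0.35,-0.45,7],
    [-0.35,-0.45,8.3],
    [-0.35,-0.45,8.8],
    [-0.35,-0.45,8.8],
    [-0.35,-0.45,8.8],
    [-0.35,-0.45,8.8],
    [-0.35,-0.45,8.8],
    [-0.35,-0.45,8.8],
  ],
  gripper=[4.5,4.5,4.5,4.5,4.5,4.5,0.8,0.8,0.8,0.8],
  grip_force=5,
)

```text
t: 23.25
tool_pos: [596.1, 157.5, 0.7]
tool_rot: [[0.995, 0.104, 0.0], [0.104, -0.995, 0.0], [0.0, -0.0, -1.0]]
contact_force: [0.1, -0.3, 1.2]
finger_gap: 0.136
```

step_arm(
  rot=[
    [0,0,0],
    [0,0,0],
    [0,0,-0.17],
    [0,0,-0.35],
    [0,0,-0.53],
    [0,0,-0.71],
    [0,0,-0.89],
    [0,0,-1.07],
    [0,0,-1.25],
    [0,0,-1.43],
    [0,0,-1.571],
    [0,0,-1.571],
    [0,0,-1.571],
    [0,0,-1.571],
    [0,0,-1.571],
    [0,0,-1.571],
    [0,0,-1.571],
  ],
  dp=[
    [0,0,0],
    [0,0,0],
    [0,0,0],
    [0,0,0],
    [0,0,0],
    [0,0,0],
    [0,0,0],
    [0,0,0],
    [0,0,0],
    [0,0,0],
    [0,0,0],
    [0,0,0],
    [0,0,0],
    [0,0,0],
    [0,0,0],
    [0,0,0],
    [0,0,0],
  ],
  gripper=[4.5,4.5,4.5,4.5,4.5,4.5,4.5,4.5,4.5,4.5,4.5,4.5,1.8,1.8,1.8,1.8,1.8],
)

```text
t: 25.38
tool_pos: [596.0, 157.5, 0.4]
tool_rot: [[-0.104, 0.995, -0.0], [0.995, 0.104, -0.0], [-0.0, -0.0, -1.0]]
contact_force: [0.3, 0.1, -0.5]
finger_gap: 0.251
```

```bash
cat >> h.py <<'E'
OX,OY=460.3,-103.2
def H(x,y): return hol(x,y,(OX,OY),.078)
E
python3 - <<'E'
from h import *
o=get_obs();print(o['joint_pos'])
# short lane: gap 0..69: red 36 against tail, grey near jaw? 
go((596.1,157,80,None),H(53,0)+(60,1.649),H(53,0)+(10,1.649),H(16,0)+(60,1.649))
E
```

```text
[-0.3728927   0.62451606  0.01810085  1.8396703  -0.01688479  0.67758127
  1.32980304]
t 25.38 pos [5.960e+02 1.575e+02 4.000e-01] yaw 1.675 F [ 0.3  0.1 -0.5] gap 22.1
dp [-0.05, 0.01, -7.96] rot z 0
dp [-24.65, -10.91, -5.96] rot z 0.026
dp [-24.65, -10.91, -0.96] rot z 0.026
dp [-24.56, -14.6, -5.96] rot z 0.026
```

```bash
sed -i 's/OX,OY=460.3,-103.2/OX,OY=460.3,-103.6/' h.py
python3 - <<'E'
from h import *
print(H(52.5,0));go(H(52.5,0)+(70,1.649),H(52.5,0)+(22,1.649))
E
```

```text
(np.float64(512.640375954016), np.float64(-99.50915106704417))
t 25.38 pos [5.960e+02 1.575e+02 4.000e-01] yaw 1.675 F [ 0.3  0.1 -0.5] gap 22.1
dp [-24.69, -10.96, -6.96] rot z 0.026
dp [-24.69, -10.96, -2.16] rot z 0.026
```

step_arm(
  rot=[
    [0,0,0],
    [0,0,0],
    [0,0,0],
    [0,0,0.026],
    [0,0,0.026],
    [0,0,0.026],
    [0,0,0.026],
    [0,0,0.026],
    [0,0,0.026],
    [0,0,0.026],
    [0,0,0.026],
  ],
  dp=[
    [0,0,0],
    [0,0,-3],
    [0,0,-7],
    [-5,-2.2,-7],
    [-10,-4.4,-7],
    [-15,-6.6,-7],
    [-20,-8.8,-7],
    [-24.69,-10.96,-7],
    [-24.69,-10.96,-7],
    [-24.69,-10.96,-7],
    [-24.69,-10.96,-7],
  ],
  gripper=[1.8,1.8,1.8,1.8,1.8,1.8,1.8,1.8,1.8,1.8,1.8],
  grip_force=25,
)

```text
t: 26.75
tool_pos: [513.3, -97.8, 70.5]
tool_rot: [[-0.081, 0.997, 0.0], [0.997, 0.081, 0.001], [0.001, 0.0, -1.0]]
contact_force: [0.3, -0.9, -0.4]
finger_gap: 0.252
```

```bash
python3 - <<'E'
from h import *
s=snap('side');im=s['pixels'][:,:,::-1]
cv2.imwrite('pics/s7.png',cv2.resize(im[130:250,200:330],None,fx=4.8,fy=4.8,interpolation=cv2.INTER_CUBIC))
go(H(52.5,0)+(22,1.649),H(52.5,0)+(9,1.649))
E
```

```text
t 26.8 pos [513.2 -97.9  70.4] yaw 1.652 F [ 0.7  0.4 -1.8] gap 22.2
dp [-0.16, -0.08, 4.84] rot z 0.003
dp [-0.16, -0.08, 6.14] rot z 0.003
```

View pics/s7.png

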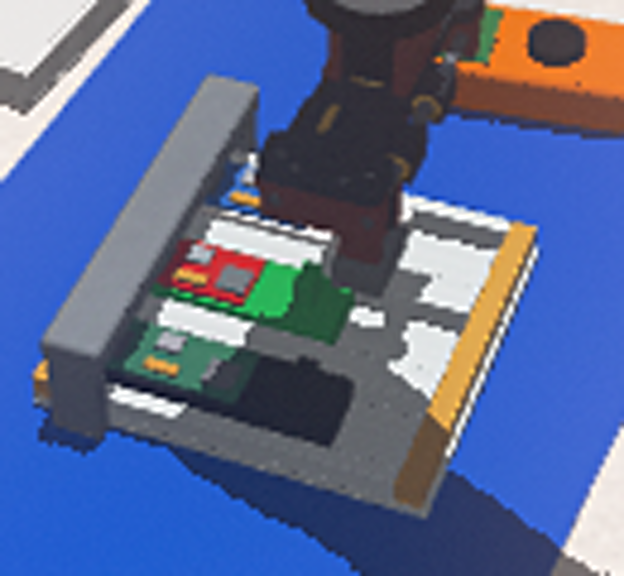

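step_arm(
  rot=[
    [0,0,0.003],
    [0,0,0.003],
    [0,0,0.003],
    [0,0,0.003],
    [0,0,0.003],
    [0,0,0.003],
    [0,0,0.003],
  ],
  dp=[
    [-0.1,-0.06,1.5],
    [-0.1,-0.06,3],
    [-0.1,-0.06,4],
    [-0.1,-0.06,4.7],
    [-0.1,-0.06,5.2],
    [-0.1,-0.06,5.2],
    [-0.1,-0.06,5.2],
  ],
  gripper=[1.8,1.8,1.8,1.8,1.8,1.8,1.8],
)

```text
t: 27.68
tool_pos: [512.4, -100.7, 18.7]
tool_rot: [[-0.075, 0.997, 0.001], [0.997, 0.075, -0.0], [-0.0, 0.001, -1.0]]
contact_force: [-0.6, -0.3, -0.6]
finger_gap: 0.249
```

step_arm(
  rot=[
    [0,0,0],
    [0,0,0],
    [0,0,0],
    [0,0,0],
    [0,0,0],
  ],
  dp=[
    [0,0,0.4],
    [0,0,0.8],
    [0,0,1.0],
    [0,0,1.0],
    [0,0,1.0],
  ],
  gripper=[1.8,1.8,1.8,1.8,1.8],
)

```text
t: 28.3
tool_pos: [512.2, -100.6, 8.4]
tool_rot: [[-0.075, 0.997, -0.0], [0.997, 0.075, 0.0], [0.0, -0.0, -1.0]]
contact_force: [-0.9, 0.2, 0.6]
finger_gap: 0.251
```

step_arm(
  rot=[
    [0,0,0],
    [0,0,0],
    [0,0,0],
    [0,0,0],
    [0,0,0],
  ],
  dp=[
    [0,0.1,0],
    [0,0.2,0],
    [0,0.3,0],
    [0,0.3,0],
    [0,0.3,0],
  ],
  gripper=[1.8,1.8,1.8,1.8,1.8],
)

```text
t: 28.92
tool_pos: [514.3, -100.5, 8.4]
tool_rot: [[-0.075, 0.997, -0.002], [0.997, 0.075, 0.0], [0.0, -0.002, -1.0]]
contact_force: [-4.9, -0.1, 5.0]
finger_gap: 0.249
```

step_arm(
  rot=[
    [0,0,0],
    [0,0,0],
    [0,0,0],
    [0,0,0],
    [0,0,0],
    [0,0,0],
    [0,0,0],
    [0,0,0],
  ],
  dp=[
    [0,-0.1,0],
    [0,-0.1,0],
    [0,-0.1,0],
    [0,-0.1,0],
    [0,-0.1,-2],
    [0,-0.1,-6],
    [0,-0.1,-9],
    [0,-0.1,-9],
  ],
  gripper=[1.8,3.8,3.8,3.8,3.8,3.8,3.8,3.8],
)

```text
t: 29.92
tool_pos: [516.2, -100.6, 100.7]
tool_rot: [[-0.075, 0.997, 0.005], [0.997, 0.075, -0.0], [-0.001, 0.005, -1.0]]
contact_force: [0.1, -0.8, -0.3]
finger_gap: 0.432
```

```bash
python3 - <<'E'
from h import *
for n in('top','side'):
    s=snap(n,n+'8.png');print(n)
    for o in packers(s): print(o[0],np.round(o[1:],2).tolist())
    w=cloud(s)
    m=(w[...,2]>41)&(w[...,2]<57)&(w[...,1]>100)&(w[...,1]<400)&(w[...,0]<700)&(w[...,0]>380)
    for Y,X in ((227.6,520.5),(154,512),(228,601),(320,526),(335,424),(327,615)):
        q=w[(w[...,2]>33)&(w[...,2]<50)&(abs(w[...,1]-Y)<28)&(abs(w[...,0]-X)<28)]
        if len(q)>5: print(X,Y,len(q),np.round(np.median(q,0),1))
go((521,228,70,.18),(521,228,0,.18))
E
```

```text
top
yellow [424.03, 333.25, 0.53, 18.28, 43.58, 108.0]
orange [600.77, 227.58, 0.49, 22.91, 43.4, 136.0]
orange [525.6, 318.51, 0.59, 23.93, 44.93, 141.0]
red [615.0, 326.88, 0.5, 34.61, 43.25, 187.0]
red [520.53, 227.6, 0.18, 33.9, 43.28, 192.0]
grey [511.82, 147.67, -0.44, 27.07, 45.01, 170.0]
520.5 227.6 38 [519.4 227.8  40.7]
512 154 37 [509.7 146.5  40.8]
601 228 38 [598.9 226.6  41.1]
526 320 42 [524.5 318.2  40.7]
424 335 40 [422.9 332.2  40.8]
615 327 40 [614.1 326.7  40.9]
side
yellow [424.46, 334.96, 0.54, 16.65, 43.75, 125.0]
orange [602.43, 228.3, 0.49, 23.13, 44.85, 121.0]
orange [526.53, 320.72, 0.61, 22.63, 44.22, 154.0]
grey [514.45, 148.21, -0.42, 31.24, 44.16, 146.0]
grey [443.45, 151.88, -1.2, 22.16, 41.97, 67.0]
520.5 227.6 61 [519.9 231.4  42.7]
512 154 54 [510.8 152.3  42.3]
601 228 59 [599.3 230.9  42.4]
526 320 65 [524.8 323.3  42.7]
424 335 66 [423.  337.2  42.3]
615 327 66 [614.4 331.7  42.8]
t 30.02 pos [ 514.  -100.4   98.2] yaw 1.646 F [ 0.4  0.  -0.2] gap 37.7
dp [32.69, 3.16, 2.82] rot z 1.466
dp [32.69, 3.16, 9.82] rot z 1.466
```

View pics/side8.png

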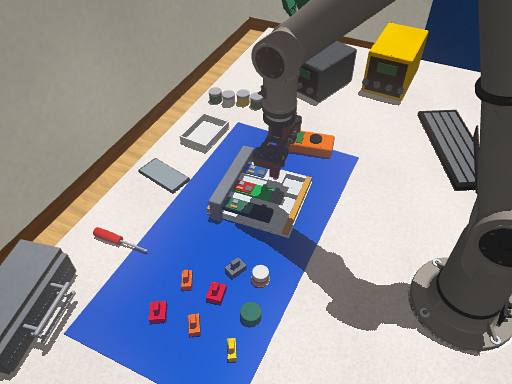

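step_arm(
  rot=[
    [0,0,0.18],
    [0,0,0.36],
    [0,0,0.54],
    [0,0,0.72],
    [0,0,0.9],
    [0,0,1.08],
    [0,0,1.26],
    [0,0,1.4],
    [0,0,1.466],
    [0,0,1.466],
    [0,0,1.466],
    [0,0,1.466],
    [0,0,1.466],
    [0,0,1.466],
    [0,0,1.466],
    [0,0,1.466],
    [0,0,1.466],
    [0,0,1.466],
  ],
  dp=[
    [4,0.4,0],
    [9,0.9,0],
    [14,1.5,1],
    [19,2,2],
    [24,2.4,3],
    [29,2.9,4],
    [32.8,3.1,4],
    [32.8,3.1,4],
    [32.8,3.1,4],
    [32.8,3.1,5],
    [32.8,3.1,7.5],
    [32.8,3.1,9],
    [32.8,3.1,9.8],
    [32.8,3.1,9.8],
    [32.8,3.1,9.8],
    [32.8,3.1,9.8],
    [32.8,3.1,9.8],
    [32.8,3.1,9.8],
  ],
  gripper=[4.5,4.5,4.5,4.5,4.5,4.5,4.5,4.5,4.5,4.5,4.5,4.5,4.5,4.5,0.8,0.8,0.8,0.8],
  grip_force=5,
)

```text
t: 32.28
tool_pos: [520.6, 229.1, 0.7]
tool_rot: [[0.984, 0.179, 0.0], [0.179, -0.984, 0.0], [0.0, -0.0, -1.0]]
contact_force: [0.3, -0.0, 1.5]
finger_gap: 0.134
```

step_arm(
  rot=[
    [0,0,0],
    [0,0,0],
    [0,0,-0.17],
    [0,0,-0.35],
    [0,0,-0.53],
    [0,0,-0.71],
    [0,0,-0.89],
    [0,0,-1.07],
    [0,0,-1.25],
    [0,0,-1.43],
    [0,0,-1.571],
    [0,0,-1.571],
    [0,0,-1.571],
    [0,0,-1.571],
    [0,0,-1.571],
    [0,0,-1.571],
    [0,0,-1.571],
  ],
  dp=[
    [0,0,0],
    [0,0,0],
    [0,0,0],
    [0,0,0],
    [0,0,0],
    [0,0,0],
    [0,0,0],
    [0,0,0],
    [0,0,0],
    [0,0,0],
    [0,0,0],
    [0,0,0],
    [0,0,0],
    [0,0,0],
    [0,0,0],
    [0,0,0],
    [0,0,0],
  ],
  gripper=[4.5,4.5,4.5,4.5,4.5,4.5,4.5,4.5,4.5,4.5,4.5,4.5,1.8,1.8,1.8,1.8,1.8],
)

```text
t: 34.4
tool_pos: [520.4, 229.1, 0.5]
tool_rot: [[-0.179, 0.984, -0.0], [0.984, 0.179, 0.0], [0.0, -0.0, -1.0]]
contact_force: [0.3, -0.1, 0.9]
finger_gap: 0.249
```

```bash
python3 - <<'E'
from h import *
print(H(19.4,0));go(H(19.4,-.5)+(70,1.649),H(19.4,-.5)+(22,1.649))
E
```

```text
(np.float64(479.6410151144364), np.float64(-102.08833391810775))
t 34.4 pos [5.204e+02 2.291e+02 5.000e-01] yaw 1.751 F [ 0.3 -0.1  0.9] gap 21.9
dp [-31.9, -9.95, -6.96] rot z 0.102
dp [-31.9, -9.95, -2.16] rot z 0.102
```

step_arm(
  rot=[
    [0,0,0],
    [0,0,0],
    [0,0,0],
    [0,0,0.102],
    [0,0,0.102],
    [0,0,0.102],
    [0,0,0.102],
    [0,0,0.102],
    [0,0,0.102],
    [0,0,0.102],
    [0,0,0.102],
    [0,0,0.102],
    [0,0,0.102],
    [0,0,0.102],
  ],
  dp=[
    [0,0,0],
    [0,0,-3],
    [0,0,-7],
    [-5,-1.6,-7],
    [-10,-3.1,-7],
    [-15,-4.7,-7],
    [-20,-6.2,-7],
    [-25,-7.8,-7],
    [-30,-9.4,-7],
    [-31.9,-9.95,-7],
    [-31.9,-9.95,-7],
    [-31.9,-9.95,-7],
    [-31.9,-9.95,-5],
    [-31.9,-9.95,-5],
  ],
  gripper=[1.8,1.8,1.8,1.8,1.8,1.8,1.8,1.8,1.8,1.8,1.8,1.8,1.8,1.8],
  grip_force=25,
)

```text
t: 36.15
tool_pos: [478.9, -100.8, 49.5]
tool_rot: [[-0.081, 0.997, -0.003], [0.997, 0.081, 0.001], [0.001, -0.002, -1.0]]
contact_force: [-0.5, 0.8, 0.1]
finger_gap: 0.251
```

```bash
python3 - <<'E'
from h import *
s=snap('side');im=s['pixels'][:,:,::-1]
cv2.imwrite('pics/s9.png',cv2.resize(im[130:250,200:330],None,fx=4.8,fy=4.8,interpolation=cv2.INTER_CUBIC))
go(H(19.4,-.5)+(22,1.649),H(19.4,-.5)+(8.5,1.649))
E
```

```text
t 36.2 pos [ 479.4 -101.2   50.1] yaw 1.651 F [-0.2  0.4 -1. ] gap 21.6
dp [-0.14, 0.02, 2.81] rot z 0.002
dp [-0.14, 0.02, 4.16] rot z 0.002
```

View pics/s9.png

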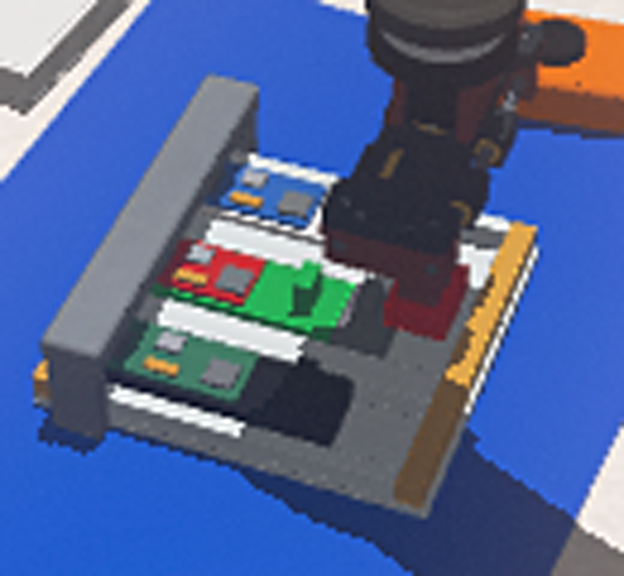

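step_arm(
  rot=[
    [0,0,0.002],
    [0,0,0.002],
    [0,0,0.002],
    [0,0,0.002],
    [0,0,0.002],
  ],
  dp=[
    [0,0,1],
    [0,0,1.8],
    [0,0,2.2],
    [0,0,2.2],
    [0,0,2.2],
  ],
  gripper=[1.8,1.8,1.8,1.8,1.8],
)

```text
t: 36.83
tool_pos: [479.8, -102.8, 28.6]
tool_rot: [[-0.076, 0.997, 0.0], [0.997, 0.076, -0.0], [-0.0, 0.0, -1.0]]
contact_force: [-1.3, -0.0, -1.1]
finger_gap: 0.247
```

```bash
python3 - <<'E'
from h import *
go(H(19.4,-.5)+(8.5,1.649))
E
```

```text
t 36.83 pos [ 479.8 -102.8   28.6] yaw 1.647 F [-1.3 -0.  -1.1] gap 21.7
dp [0.02, -0.02, 2.01] rot z -0.002
```

step_arm(
  rot=[
    [0,0,0],
    [0,0,0],
    [0,0,0],
    [0,0,0],
    [0,0,0],
    [0,0,0],
    [0,0,0],
    [0,0,0],
  ],
  dp=[
    [0,0,0.3],
    [0,0,0.7],
    [0,0,1.0],
    [0,0,1.3],
    [0,0,1.6],
    [0,0,1.9],
    [0,0,2.0],
    [0,0,2.0],
  ],
  gripper=[1.8,1.8,1.8,1.8,1.8,1.8,1.8,1.8],
)

```text
t: 37.83
tool_pos: [479.8, -102.7, 8.5]
tool_rot: [[-0.076, 0.997, 0.0], [0.997, 0.076, 0.0], [0.0, 0.0, -1.0]]
contact_force: [-0.4, -0.7, 0.1]
finger_gap: 0.249
```

step_arm(
  rot=[
    [0,0,0],
    [0,0,0],
    [0,0,0],
    [0,0,0],
    [0,0,0],
    [0,0,0],
    [0,0,0],
  ],
  dp=[
    [0,0,0],
    [0,0,0],
    [0,0,0],
    [0,0,-2],
    [0,0,-5],
    [0,0,-8],
    [0,0,-8],
  ],
  gripper=[3.8,3.8,3.8,3.8,3.8,3.8,3.8],
)

```text
t: 38.7
tool_pos: [481.4, -102.9, 90.4]
tool_rot: [[-0.076, 0.997, 0.004], [0.997, 0.076, -0.0], [-0.001, 0.004, -1.0]]
contact_force: [0.2, 0.8, 0.2]
finger_gap: 0.436
```

```bash
cat >> h.py <<'E'
def tabs(cams=('top','side'),pts=((229.5,520.3),(149.5,511),(228.8,600),(320.7,525.5),(334.7,423.7),(329,614.5))):
    for n in cams:
        s=snap(n,None);w=cloud(s);print(n,[(o[0],round(o[1]),round(o[2]),round(float(o[3]),2)) for o in packers(s)])
        for Y,X in pts:
            q=w[(w[...,2]>33)&(w[...,2]<50)&(abs(w[...,1]-Y)<28)&(abs(w[...,0]-X)<28)]
            if len(q)>5: print('  ',X,Y,len(q),np.round(np.median(q,0),1))
E
python3 - <<'E'
from h import *
tabs()
s=snap('side');im=s['pixels'][:,:,::-1]
cv2.imwrite('pics/s10.png',cv2.resize(im[130:250,200:330],None,fx=4.8,fy=4.8,interpolation=cv2.INTER_CUBIC))
go((511.2,149.5,50,2.71),(511.2,149.5,.5,2.71))
E
```

```text
top [('yellow', 424, 333, 0.53), ('orange', 601, 228, 0.49), ('orange', 526, 319, 0.59), ('red', 615, 327, 0.54), ('grey', 512, 148, -0.44)]
   511 149.5 37 [509.8 146.2  41.3]
   600 228.8 39 [599.3 226.8  40.9]
   525.5 320.7 41 [525.4 318.   41.3]
   423.7 334.7 40 [422.9 332.   41.2]
   614.5 329 43 [614.1 325.3  40.5]
side [('yellow', 424, 335, 0.54), ('orange', 602, 228, 0.49), ('orange', 527, 321, 0.61), ('grey', 514, 148, -0.42), ('grey', 442, 155, -1.12)]
   511 149.5 59 [511.1 151.7  42.1]
   600 228.8 60 [599.5 231.6  42.5]
   525.5 320.7 64 [524.4 322.9  42.8]
   423.7 334.7 66 [422.9 337.4  42.7]
   614.5 329 65 [614.9 330.8  42.9]
t 38.85 pos [ 479.1 -102.7   87.7] yaw 1.647 F [-0.6  0.4 -0.6] gap 37.9
dp [24.9, 5.12, 3.77] rot z -1.063
dp [24.9, 5.13, 8.72] rot z -1.063
```

View pics/s10.png

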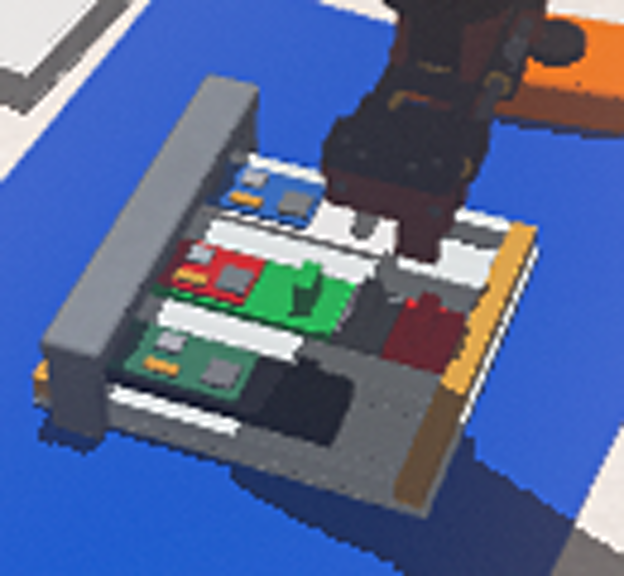

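The view shows the green lane filled: grey at (370,320) against the tail and red at (425,335) behind it, both level. Next is the second grey, for the white lane.

step_arm(
  rot=[
    [0,0,-0.18],
    [0,0,-0.36],
    [0,0,-0.54],
    [0,0,-0.72],
    [0,0,-0.9],
    [0,0,-1.063],
    [0,0,-1.063],
    [0,0,-1.063],
    [0,0,-1.063],
    [0,0,-1.063],
    [0,0,-1.063],
    [0,0,-1.063],
    [0,0,-1.063],
    [0,0,-1.063],
    [0,0,-1.063],
    [0,0,-1.063],
  ],
  dp=[
    [5,1,0],
    [10,2,0],
    [15,3,0],
    [20,4.1,1],
    [24.9,5.12,2],
    [24.9,5.12,3],
    [24.9,5.12,3],
    [24.9,5.12,4],
    [24.9,5.12,6.5],
    [24.9,5.12,8.2],
    [24.9,5.12,8.7],
    [24.9,5.12,8.7],
    [24.9,5.12,8.7],
    [24.9,5.12,8.7],
    [24.9,5.12,8.7],
    [24.9,5.12,8.7],
  ],
  gripper=[4.5,4.5,4.5,4.5,4.5,4.5,4.5,4.5,4.5,4.5,4.5,4.5,0.8,0.8,0.8,0.8],
  grip_force=5,
)

```text
t: 40.85
tool_pos: [512.0, 149.5, 1.7]
tool_rot: [[-0.908, 0.418, 0.0], [0.418, 0.908, 0.0], [-0.0, 0.0, -1.0]]
contact_force: [0.1, -0.6, 1.5]
finger_gap: 0.138
```

step_arm(
  rot=[
    [0,0,0],
    [0,0,0],
    [0,0,0.17],
    [0,0,0.35],
    [0,0,0.53],
    [0,0,0.71],
    [0,0,0.89],
    [0,0,1.07],
    [0,0,1.25],
    [0,0,1.43],
    [0,0,1.571],
    [0,0,1.571],
    [0,0,1.571],
    [0,0,1.571],
    [0,0,1.571],
    [0,0,1.571],
    [0,0,1.571],
  ],
  dp=[
    [0,0,0],
    [0,0,0],
    [0,0,0],
    [0,0,0],
    [0,0,0],
    [0,0,0],
    [0,0,0],
    [0,0,0],
    [0,0,0],
    [0,0,0],
    [0,0,0],
    [0,0,0],
    [0,0,0],
    [0,0,0],
    [0,0,0],
    [0,0,0],
    [0,0,0],
  ],
  gripper=[4.5,4.5,4.5,4.5,4.5,4.5,4.5,4.5,4.5,4.5,4.5,4.5,1.8,1.8,1.8,1.8,1.8],
)

```text
t: 42.98
tool_pos: [511.8, 149.4, 1.4]
tool_rot: [[0.418, 0.908, -0.0], [0.908, -0.418, -0.0], [-0.0, 0.0, -1.0]]
contact_force: [-0.5, -0.4, -0.0]
finger_gap: 0.253
```

```bash
python3 - <<'E'
from h import *
print(H(40.3,-72.5));go(H(40.3,-72.5)+(70,1.649),H(40.3,-72.5)+(28,1.649))
E
```

```text
(np.float64(506.1267371159265), np.float64(-172.73935323177216))
t 42.98 pos [511.8 149.4   1.4] yaw 1.139 F [-0.5 -0.4 -0. ] gap 22.2
dp [-29.49, 12.96, -6.85] rot z -0.51
dp [-29.49, 12.96, -2.65] rot z -0.51
```

step_arm(
  rot=[
    [0,0,0],
    [0,0,0],
    [0,0,0],
    [0,0,-0.18],
    [0,0,-0.36],
    [0,0,-0.51],
    [0,0,-0.51],
    [0,0,-0.51],
    [0,0,-0.51],
    [0,0,-0.51],
    [0,0,-0.51],
    [0,0,-0.51],
    [0,0,-0.51],
    [0,0,-0.51],
    [0,0,-0.51],
    [0,0,-0.51],
  ],
  dp=[
    [0,0,0],
    [0,0,-3],
    [0,0,-7],
    [-5,2.2,-7],
    [-10,4.4,-7],
    [-15,6.6,-7],
    [-20,8.8,-7],
    [-25,11,-7],
    [-29.49,12.96,-7],
    [-29.49,12.96,-7],
    [-29.49,12.96,-6],
    [-29.49,12.96,-4],
    [-29.49,12.96,-2.7],
    [-29.49,12.96,-2.7],
    [-29.49,12.96,-2.7],
    [-29.49,12.96,-2.7],
  ],
  gripper=[1.8,1.8,1.8,1.8,1.8,1.8,1.8,1.8,1.8,1.8,1.8,1.8,1.8,1.8,1.8,1.8],
  grip_force=25,
)

```text
t: 44.98
tool_pos: [506.6, -172.6, 29.0]
tool_rot: [[-0.078, 0.997, 0.001], [0.997, 0.078, -0.0], [-0.0, 0.001, -1.0]]
contact_force: [-0.7, 0.2, 0.0]
finger_gap: 0.247
```

```bash
python3 - <<'E'
from h import *
go(H(40.3,-72.5)+(9.4,1.649))
E
```

```text
t 44.98 pos [ 506.6 -172.6   29. ] yaw 1.649 F [-0.7  0.2  0. ] gap 21.7
dp [-0.01, -0.05, 1.96] rot z 0.0
```

Lower it, nudge it to the tail and release.

step_arm(
  rot=[
    [0,0,0],
    [0,0,0],
    [0,0,0],
    [0,0,0],
    [0,0,0],
    [0,0,0],
    [0,0,0],
    [0,0,0],
  ],
  dp=[
    [0,-0.05,0.4],
    [0,-0.05,0.8],
    [0,-0.05,1.2],
    [0,-0.05,1.6],
    [0,-0.05,1.9],
    [0,-0.05,1.95],
    [0,-0.05,1.95],
    [0,-0.05,1.95],
  ],
  gripper=[1.8,1.8,1.8,1.8,1.8,1.8,1.8,1.8],
)

```text
t: 45.98
tool_pos: [505.5, -172.6, 9.4]
tool_rot: [[-0.078, 0.997, -0.0], [0.997, 0.078, 0.0], [0.0, -0.0, -1.0]]
contact_force: [-2.9, 0.7, 7.6]
finger_gap: 0.248
```

step_arm(
  rot=[
    [0,0,0],
    [0,0,0],
    [0,0,0],
    [0,0,0],
    [0,0,0],
  ],
  dp=[
    [0,0.1,0],
    [0,0.2,0],
    [0,0.3,0],
    [0,0.3,0],
    [0,0.3,0],
  ],
  gripper=[1.8,1.8,1.8,1.8,1.8],
)

```text
t: 46.6
tool_pos: [505.8, -172.6, 9.5]
tool_rot: [[-0.077, 0.997, -0.005], [0.997, 0.077, 0.001], [0.001, -0.005, -1.0]]
contact_force: [-8.3, 1.6, 16.7]
finger_gap: 0.25
```

step_arm(
  rot=[
    [0,0,0],
    [0,0,0],
    [0,0,0],
    [0,0,0],
  ],
  dp=[
    [0,-0.2,-0.1],
    [0,-0.2,-0.2],
    [0,0,-0.2],
    [0,0,-0.2],
  ],
  gripper=[1.8,1.8,1.8,1.8],
)

```text
t: 47.1
tool_pos: [507.9, -172.4, 10.6]
tool_rot: [[-0.078, 0.997, -0.002], [0.997, 0.078, 0.0], [0.0, -0.002, -1.0]]
contact_force: [-3.0, -1.3, 1.7]
finger_gap: 0.25
```

```bash
python3 - <<'E'
from h import *
s=snap('side');im=s['pixels'][:,:,::-1]
cv2.imwrite('pics/s11.png',cv2.resize(im[130:250,200:330],None,fx=4.8,fy=4.8,interpolation=cv2.INTER_CUBIC))
s=snap('top');im=s['pixels'][:,:,::-1]
cv2.imwrite('pics/t11.png',cv2.resize(im[130:250,220:350],None,fx=4.8,fy=4.8,interpolation=cv2.INTER_CUBIC))
w=cloud(snap('side'))
for nm,X,Y in(('long',521.7,-29),('short',551,-97),('mid',544.5,-168)):
        m=(w[...,2]>41)&(w[...,2]<57)&(abs(w[...,1]-Y)<25)&(abs(w[...,0]-X)<13)
        q=w[m]; print(nm,m.sum(),np.round(q.mean(0),1) if len(q) else 0)
E
```

```text
long 40 [520.9 -26.2  50. ]
short 39 [550.3 -94.5  49.3]
mid 1 [ 538.4 -159.    43.3]
```

View pics/s11.png

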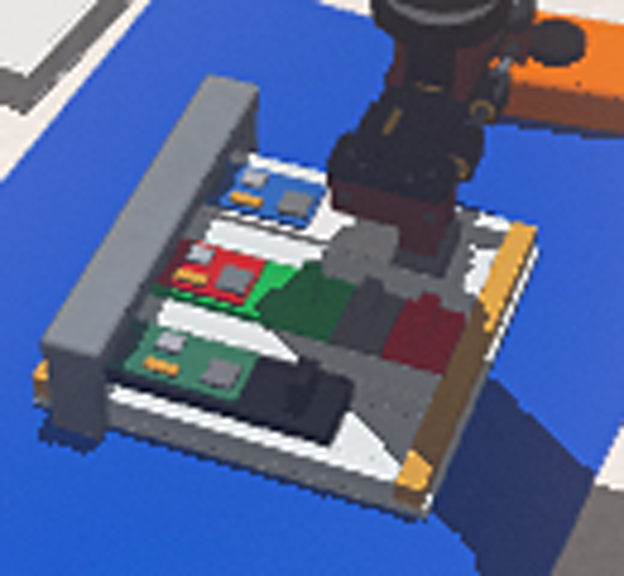

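View pics/t11.png

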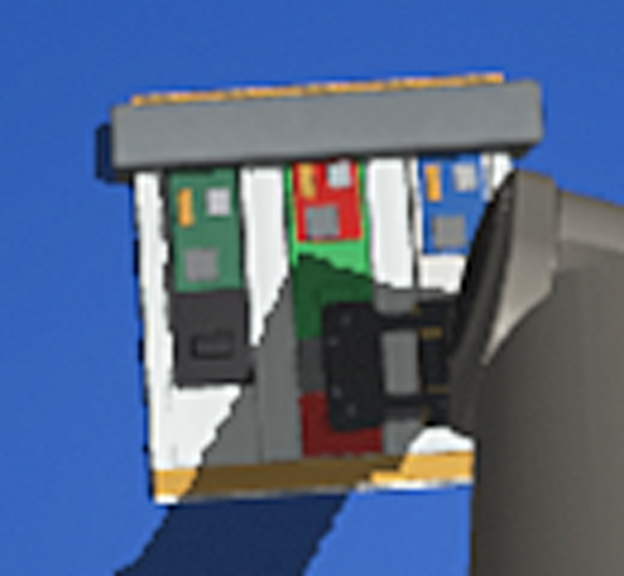

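step_arm(
  rot=[
    [0,0,0],
    [0,0,0],
    [0,0,0],
    [0,0,0],
    [0,0,0],
    [0,0,0],
    [0,0,0],
    [0,0,0],
  ],
  dp=[
    [0,-0.1,0.1],
    [0,-0.1,0.1],
    [0,-0.1,0.1],
    [0,-0.1,0.1],
    [0,-0.1,-2],
    [0,-0.1,-5],
    [0,-0.1,-8],
    [0,-0.1,-8],
  ],
  gripper=[1.8,3.8,3.8,3.8,3.8,3.8,3.8,3.8],
)

```text
t: 48.25
tool_pos: [509.5, -173.0, 93.2]
tool_rot: [[-0.078, 0.997, 0.005], [0.997, 0.078, -0.001], [-0.001, 0.005, -1.0]]
contact_force: [0.6, -0.9, 0.4]
finger_gap: 0.433
```

```bash
python3 - <<'E'
from h import *
tabs(pts=((228.8,600),(320.7,525.5),(334.7,423.7)))
go((600.3,229,50,.49),(600.3,229,.7,.49))
E
```

```text
top [('yellow', 424, 333, 0.53), ('orange', 601, 228, 0.49), ('orange', 526, 319, 0.59), ('red', 615, 327, 0.5)]
   600 228.8 37 [601.  226.3  40.9]
   525.5 320.7 43 [523.8 318.6  40.2]
   423.7 334.7 40 [422.9 331.8  41.2]
side [('yellow', 424, 335, 0.54), ('orange', 602, 228, 0.49), ('orange', 526, 321, 0.61), ('grey', 442, 155, -1.12)]
   600 228.8 58 [599.6 230.9  42.6]
   525.5 320.7 63 [524.6 322.7  42.9]
   423.7 334.7 65 [422.8 336.9  42.7]
t 48.35 pos [ 507.6 -172.4   90.8] yaw 1.649 F [0.  0.2 0.4] gap 37.9
dp [39.29, 12.38, 4.08] rot z 1.159
dp [39.29, 12.38, 9.01] rot z 1.159
```

step_arm(
  rot=[
    [0,0,0.1],
    [0,0,0.25],
    [0,0,0.4],
    [0,0,0.58],
    [0,0,0.76],
    [0,0,0.94],
    [0,0,1.1],
    [0,0,1.159],
    [0,0,1.159],
    [0,0,1.159],
    [0,0,1.159],
    [0,0,1.159],
    [0,0,1.159],
    [0,0,1.159],
    [0,0,1.159],
    [0,0,1.159],
    [0,0,1.159],
    [0,0,1.159],
  ],
  dp=[
    [5,1.6,0],
    [10.5,3.3,0],
    [16,5,0],
    [21.5,6.8,0],
    [27,8.5,0],
    [32.5,10.2,1],
    [37.5,11.8,2],
    [39.3,12.4,3],
    [39.3,12.4,4],
    [39.3,12.4,4],
    [39.3,12.4,6],
    [39.3,12.4,8],
    [39.3,12.4,9],
    [39.3,12.4,9],
    [39.3,12.4,9],
    [39.3,12.4,9],
    [39.3,12.4,9],
    [39.3,12.4,9],
  ],
  gripper=[4.5,4.5,4.5,4.5,4.5,4.5,4.5,4.5,4.5,4.5,4.5,4.5,4.5,4.5,0.8,0.8,0.8,0.8],
  grip_force=5,
)

```text
t: 50.6
tool_pos: [600.7, 229.1, 1.2]
tool_rot: [[0.882, 0.471, 0.0], [0.471, -0.882, 0.0], [0.001, -0.0, -1.0]]
contact_force: [-0.2, 0.7, 0.4]
finger_gap: 0.139
```

step_arm(
  rot=[
    [0,0,0],
    [0,0,0],
    [0,0,-0.17],
    [0,0,-0.35],
    [0,0,-0.53],
    [0,0,-0.71],
    [0,0,-0.89],
    [0,0,-1.07],
    [0,0,-1.25],
    [0,0,-1.43],
    [0,0,-1.571],
    [0,0,-1.571],
    [0,0,-1.571],
    [0,0,-1.571],
    [0,0,-1.571],
    [0,0,-1.571],
    [0,0,-1.571],
  ],
  dp=[
    [0,0,0],
    [0,0,0],
    [0,0,0],
    [0,0,0],
    [0,0,0],
    [0,0,0],
    [0,0,0],
    [0,0,0],
    [0,0,0],
    [0,0,0],
    [0,0,0],
    [0,0,0],
    [0,0,0],
    [0,0,0],
    [0,0,0],
    [0,0,0],
    [0,0,0],
  ],
  gripper=[4.5,4.5,4.5,4.5,4.5,4.5,4.5,4.5,4.5,4.5,4.5,4.5,1.8,1.8,1.8,1.8,1.8],
)

```text
t: 52.72
tool_pos: [600.5, 229.1, 1.0]
tool_rot: [[-0.471, 0.882, 0.0], [0.882, 0.471, 0.0], [0.0, 0.0, -1.0]]
contact_force: [0.3, 0.1, -0.6]
finger_gap: 0.251
```

```bash
python3 - <<'E'
from h import *
print(H(13.4,-72.5));go(H(13.4,-72.5)+(70,1.649),H(13.4,-72.5)+(30,1.649))
E
```

```text
(np.float64(479.3085254366307), np.float64(-174.8354263040867))
t 52.73 pos [600.5 229.1   1. ] yaw 2.061 F [ 0.3  0.1 -0.6] gap 22.0
dp [-29.94, -29.71, -6.91] rot z 0.412
dp [-29.94, -29.71, -2.91] rot z 0.412
```

step_arm(
  rot=[
    [0,0,0],
    [0,0,0],
    [0,0,0],
    [0,0,0.18],
    [0,0,0.36],
    [0,0,0.412],
    [0,0,0.412],
    [0,0,0.412],
    [0,0,0.412],
    [0,0,0.412],
    [0,0,0.412],
    [0,0,0.412],
    [0,0,0.412],
    [0,0,0.412],
    [0,0,0.412],
    [0,0,0.412],
    [0,0,0.412],
    [0,0,0.412],
  ],
  dp=[
    [0,0,0],
    [0,0,-3],
    [0,0,-7],
    [-4,-4,-7],
    [-8,-8,-7],
    [-12,-12,-7],
    [-16,-16,-7],
    [-20,-20,-7],
    [-24,-24,-7],
    [-28,-28,-7],
    [-29.94,-29.71,-7],
    [-29.94,-29.71,-7],
    [-29.94,-29.71,-7],
    [-29.94,-29.71,-5],
    [-29.94,-29.71,-3.5],
    [-29.94,-29.71,-2.9],
    [-29.94,-29.71,-2.9],
    [-29.94,-29.71,-2.9],
  ],
  gripper=[1.8,1.8,1.8,1.8,1.8,1.8,1.8,1.8,1.8,1.8,1.8,1.8,1.8,1.8,1.8,1.8,1.8,1.8],
  grip_force=25,
)

```text
t: 54.98
tool_pos: [479.7, -175.0, 30.3]
tool_rot: [[-0.078, 0.997, 0.001], [0.997, 0.078, -0.0], [-0.0, 0.001, -1.0]]
contact_force: [0.4, -0.2, -0.5]
finger_gap: 0.246
```

```bash
python3 - <<'E'
from h import *
s=snap('side');im=s['pixels'][:,:,::-1]
cv2.imwrite('pics/s12.png',cv2.resize(im[130:250,200:330],None,fx=4.8,fy=4.8,interpolation=cv2.INTER_CUBIC))
go(H(13.4,-72.5)+(9.3,1.649))
E
```

```text
t 55.02 pos [ 479.8 -175.1   30.4] yaw 1.649 F [-0.2  0.   0.2] gap 21.8
dp [0.03, -0.05, 2.11] rot z -0.0
```

View pics/s12.png

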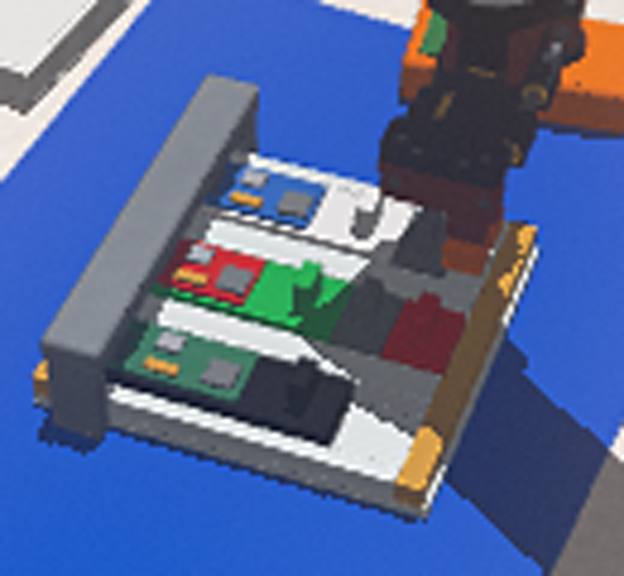

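step_arm(
  rot=[
    [0,0,0],
    [0,0,0],
    [0,0,0],
    [0,0,0],
    [0,0,0],
    [0,0,0],
    [0,0,0],
    [0,0,0],
    [0,0,0],
  ],
  dp=[
    [0,-0.05,0],
    [0,-0.05,0.4],
    [0,-0.05,0.8],
    [0,-0.05,1.2],
    [0,-0.05,1.6],
    [0,-0.05,1.8],
    [0,-0.05,2],
    [0,-0.05,2.05],
    [0,-0.05,2.05],
  ],
  gripper=[1.8,1.8,1.8,1.8,1.8,1.8,1.8,1.8,1.8],
)

```text
t: 56.15
tool_pos: [478.9, -175.1, 9.5]
tool_rot: [[-0.078, 0.997, 0.0], [0.997, 0.078, -0.0], [-0.0, 0.0, -1.0]]
contact_force: [-0.1, 0.2, -0.2]
finger_gap: 0.248
```

step_arm(
  rot=[
    [0,0,0],
    [0,0,0],
    [0,0,0],
    [0,0,0],
    [0,0,0],
    [0,0,0],
    [0,0,0],
  ],
  dp=[
    [0,0,0],
    [0,0,0],
    [0,0,0],
    [0,0,-2],
    [0,0,-5],
    [0,0,-8],
    [0,0,-8],
  ],
  gripper=[3.8,3.8,3.8,3.8,3.8,3.8,3.8],
)

```text
t: 57.02
tool_pos: [480.5, -175.6, 91.5]
tool_rot: [[-0.078, 0.997, 0.004], [0.997, 0.078, -0.001], [-0.001, 0.004, -1.0]]
contact_force: [0.2, 0.6, -0.0]
finger_gap: 0.43
```

```bash
python3 - <<'E'
from h import *
tabs(pts=((320.7,525.5),(334.7,423.7)))
go((525,320.7,50,.6),(525,320.7,.7,.6))
E
```

```text
top [('yellow', 424, 333, 0.53), ('orange', 526, 319, 0.59), ('red', 615, 327, 0.5)]
   525.5 320.7 41 [525.5 317.2  40.2]
   423.7 334.7 41 [422.9 331.8  40.9]
side [('yellow', 424, 335, 0.54), ('orange', 526, 321, 0.61), ('grey', 442, 155, -1.12)]
   525.5 320.7 65 [524.6 323.2  42.5]
   423.7 334.7 66 [422.7 337.2  42.9]
t 57.12 pos [ 478.7 -175.    89.2] yaw 1.649 F [ 0.1 -0.   0.6] gap 37.7
dp [49.05, 8.49, 3.92] rot z 1.049
dp [49.05, 8.49, 8.85] rot z 1.049
```

step_arm(
  rot=[
    [0,0,0.1],
    [0,0,0.25],
    [0,0,0.4],
    [0,0,0.55],
    [0,0,0.7],
    [0,0,0.85],
    [0,0,1.0],
    [0,0,1.049],
    [0,0,1.049],
    [0,0,1.049],
    [0,0,1.049],
    [0,0,1.049],
    [0,0,1.049],
    [0,0,1.049],
    [0,0,1.049],
    [0,0,1.049],
    [0,0,1.049],
    [0,0,1.049],
    [0,0,1.049],
    [0,0,1.049],
  ],
  dp=[
    [5,0.9,0],
    [11,1.9,0],
    [17,2.9,0],
    [23,4,0],
    [29,5,0],
    [35,6,0],
    [41,7,0],
    [46,8,1],
    [49.05,8.5,2],
    [49.05,8.5,3],
    [49.05,8.5,3],
    [49.05,8.5,4],
    [49.05,8.5,6],
    [49.05,8.5,8],
    [49.05,8.5,8.85],
    [49.05,8.5,8.85],
    [49.05,8.5,8.85],
    [49.05,8.5,8.85],
    [49.05,8.5,8.85],
    [49.05,8.5,8.85],
  ],
  gripper=[4.5,4.5,4.5,4.5,4.5,4.5,4.5,4.5,4.5,4.5,4.5,4.5,4.5,4.5,4.5,4.5,0.8,0.8,0.8,0.8],
  grip_force=5,
)

```text
t: 59.62
tool_pos: [525.4, 320.7, 1.3]
tool_rot: [[0.825, 0.565, 0.0], [0.565, -0.825, 0.0], [0.001, -0.0, -1.0]]
contact_force: [0.7, 0.3, 0.7]
finger_gap: 0.138
```

step_arm(
  rot=[
    [0,0,0],
    [0,0,0],
    [0,0,-0.17],
    [0,0,-0.35],
    [0,0,-0.53],
    [0,0,-0.71],
    [0,0,-0.89],
    [0,0,-1.07],
    [0,0,-1.25],
    [0,0,-1.43],
    [0,0,-1.571],
    [0,0,-1.571],
    [0,0,-1.571],
    [0,0,-1.571],
    [0,0,-1.571],
    [0,0,-1.571],
    [0,0,-1.571],
  ],
  dp=[
    [0,0,0],
    [0,0,0],
    [0,0,0],
    [0,0,0],
    [0,0,0],
    [0,0,0],
    [0,0,0],
    [0,0,0],
    [0,0,0],
    [0,0,0],
    [0,0,0],
    [0,0,0],
    [0,0,0],
    [0,0,0],
    [0,0,0],
    [0,0,0],
    [0,0,0],
  ],
  gripper=[4.5,4.5,4.5,4.5,4.5,4.5,4.5,4.5,4.5,4.5,4.5,4.5,1.8,1.8,1.8,1.8,1.8],
)

```text
t: 61.75
tool_pos: [525.3, 320.7, 1.0]
tool_rot: [[-0.565, 0.825, 0.0], [0.825, 0.565, 0.0], [0.0, 0.0, -1.0]]
contact_force: [-0.3, 0.6, 0.5]
finger_gap: 0.25
```

```bash
python3 - <<'E'
from h import *
print(H(31.5,71.5));go(H(31.5,71.5)+(70,1.649),H(31.5,71.5)+(30,1.649))
E
```

```text
(np.float64(486.13287893038404), np.float64(-29.862883388566644))
t 61.75 pos [525.3 320.7   1. ] yaw 2.171 F [-0.3  0.6  0.5] gap 22.0
dp [-26.72, -23.02, -6.91] rot z 0.522
dp [-26.72, -23.02, -2.91] rot z 0.522
```

step_arm(
  rot=[
    [0,0,0],
    [0,0,0],
    [0,0,0],
    [0,0,0.18],
    [0,0,0.36],
    [0,0,0.522],
    [0,0,0.522],
    [0,0,0.522],
    [0,0,0.522],
    [0,0,0.522],
    [0,0,0.522],
    [0,0,0.522],
    [0,0,0.522],
    [0,0,0.522],
    [0,0,0.522],
    [0,0,0.522],
    [0,0,0.522],
  ],
  dp=[
    [0,0,0],
    [0,0,-3],
    [0,0,-7],
    [-4,-3.5,-7],
    [-8,-6.9,-7],
    [-12,-10.3,-7],
    [-16,-13.8,-7],
    [-20,-17.2,-7],
    [-24,-20.7,-7],
    [-26.72,-23.02,-7],
    [-26.72,-23.02,-7],
    [-26.72,-23.02,-7],
    [-26.72,-23.02,-5],
    [-26.72,-23.02,-3.5],
    [-26.72,-23.02,-2.9],
    [-26.72,-23.02,-2.9],
    [-26.72,-23.02,-2.9],
  ],
  gripper=[1.8,1.8,1.8,1.8,1.8,1.8,1.8,1.8,1.8,1.8,1.8,1.8,1.8,1.8,1.8,1.8,1.8],
  grip_force=25,
)

```text
t: 63.88
tool_pos: [486.6, -29.8, 30.3]
tool_rot: [[-0.078, 0.997, 0.001], [0.997, 0.078, 0.0], [0.0, 0.001, -1.0]]
contact_force: [0.1, -0.1, -0.4]
finger_gap: 0.246
```

```bash
python3 - <<'E'
from h import *
go(H(31.5,71.5)+(9.8,1.649))
E
```

```text
t 63.88 pos [486.6 -29.8  30.3] yaw 1.649 F [ 0.1 -0.1 -0.4] gap 21.6
dp [-0.01, -0.05, 2.05] rot z 0.0
```

step_arm(
  rot=[
    [0,0,0],
    [0,0,0],
    [0,0,0],
    [0,0,0],
    [0,0,0],
    [0,0,0],
    [0,0,0],
    [0,0,0],
  ],
  dp=[
    [0,-0.05,0.4],
    [0,-0.05,0.8],
    [0,-0.05,1.2],
    [0,-0.05,1.6],
    [0,-0.05,1.9],
    [0,-0.05,2.0],
    [0,-0.05,2.0],
    [0,-0.05,2.0],
  ],
  gripper=[1.8,1.8,1.8,1.8,1.8,1.8,1.8,1.8],
)

```text
t: 64.88
tool_pos: [485.8, -30.0, 10.0]
tool_rot: [[-0.078, 0.997, 0.0], [0.997, 0.078, 0.0], [-0.0, 0.0, -1.0]]
contact_force: [0.0, 0.3, -0.3]
finger_gap: 0.242
```

step_arm(
  rot=[
    [0,0,0],
    [0,0,0],
    [0,0,0],
    [0,0,0],
    [0,0,0],
  ],
  dp=[
    [0,0.1,-0.05],
    [0,0.2,-0.05],
    [0,0.3,-0.05],
    [0,0.3,-0.05],
    [0,0.3,-0.05],
  ],
  gripper=[1.8,1.8,1.8,1.8,1.8],
)

```text
t: 65.5
tool_pos: [487.8, -29.9, 10.2]
tool_rot: [[-0.078, 0.997, -0.002], [0.997, 0.078, -0.0], [-0.0, -0.002, -1.0]]
contact_force: [-4.3, -0.2, 0.7]
finger_gap: 0.247
```

step_arm(
  rot=[
    [0,0,0],
    [0,0,0],
    [0,0,0],
    [0,0,0],
    [0,0,0],
    [0,0,0],
    [0,0,0],
    [0,0,0],
  ],
  dp=[
    [0,-0.1,0.05],
    [0,-0.1,0.05],
    [0,-0.1,0.05],
    [0,-0.1,0.05],
    [0,-0.1,-2],
    [0,-0.1,-5],
    [0,-0.1,-8],
    [0,-0.1,-8],
  ],
  gripper=[1.8,3.8,3.8,3.8,3.8,3.8,3.8,3.8],
)

```text
t: 66.5
tool_pos: [489.8, -29.8, 92.5]
tool_rot: [[-0.078, 0.997, 0.005], [0.997, 0.078, -0.0], [-0.0, 0.005, -1.0]]
contact_force: [-0.1, -0.5, -0.3]
finger_gap: 0.432
```

```bash
python3 - <<'E'
from h import *
tabs(pts=((334.7,423.7),))
go((423.5,334.7,50,.54),(423.5,334.7,.7,.54))
E
```

```text
top [('yellow', 424, 333, 0.53), ('red', 615, 326, 0.54)]
   423.7 334.7 39 [422.9 333.   40.8]
side [('yellow', 424, 335, 0.49), ('grey', 443, 153, -1.2)]
   423.7 334.7 67 [423.1 337.   43. ]
t 66.6 pos [487.7 -29.9  90.3] yaw 1.649 F [ 0.7  0.8 -0.2] gap 38.0
dp [36.85, -3.56, 4.02] rot z 1.109
dp [36.85, -3.56, 8.95] rot z 1.109
```

step_arm(
  rot=[
    [0,0,0.15],
    [0,0,0.32],
    [0,0,0.5],
    [0,0,0.68],
    [0,0,0.85],
    [0,0,1.0],
    [0,0,1.109],
    [0,0,1.109],
    [0,0,1.109],
    [0,0,1.109],
    [0,0,1.109],
    [0,0,1.109],
    [0,0,1.109],
    [0,0,1.109],
    [0,0,1.109],
    [0,0,1.109],
    [0,0,1.109],
    [0,0,1.109],
  ],
  dp=[
    [5,-0.5,0],
    [11,-1,0],
    [17,-1.6,0],
    [23,-2.2,0],
    [29,-2.8,0],
    [34,-3.3,1],
    [36.85,-3.56,2],
    [36.85,-3.56,3],
    [36.85,-3.56,4],
    [36.85,-3.56,4],
    [36.85,-3.56,6],
    [36.85,-3.56,8],
    [36.85,-3.56,8.9],
    [36.85,-3.56,8.9],
    [36.85,-3.56,8.9],
    [36.85,-3.56,8.9],
    [36.85,-3.56,8.9],
    [36.85,-3.56,8.9],
  ],
  gripper=[4.5,4.5,4.5,4.5,4.5,4.5,4.5,4.5,4.5,4.5,4.5,4.5,4.5,4.5,0.8,0.8,0.8,0.8],
  grip_force=5,
)

```text
t: 68.85
tool_pos: [423.6, 334.9, 1.7]
tool_rot: [[0.858, 0.514, 0.0], [0.514, -0.858, 0.0], [0.0, -0.0, -1.0]]
contact_force: [-0.6, 0.4, 1.8]
finger_gap: 0.134
```

step_arm(
  rot=[
    [0,0,0],
    [0,0,0],
    [0,0,-0.17],
    [0,0,-0.35],
    [0,0,-0.53],
    [0,0,-0.71],
    [0,0,-0.89],
    [0,0,-1.07],
    [0,0,-1.25],
    [0,0,-1.43],
    [0,0,-1.571],
    [0,0,-1.571],
    [0,0,-1.571],
    [0,0,-1.571],
    [0,0,-1.571],
    [0,0,-1.571],
    [0,0,-1.571],
  ],
  dp=[
    [0,0,0],
    [0,0,0],
    [0,0,0],
    [0,0,0],
    [0,0,0],
    [0,0,0],
    [0,0,0],
    [0,0,0],
    [0,0,0],
    [0,0,0],
    [0,0,0],
    [0,0,0],
    [0,0,0],
    [0,0,0],
    [0,0,0],
    [0,0,0],
    [0,0,0],
  ],
  gripper=[4.5,4.5,4.5,4.5,4.5,4.5,4.5,4.5,4.5,4.5,4.5,4.5,1.8,1.8,1.8,1.8,1.8],
)

```text
t: 70.97
tool_pos: [423.4, 334.9, 1.5]
tool_rot: [[-0.514, 0.858, 0.0], [0.858, 0.514, 0.0], [0.0, 0.0, -1.0]]
contact_force: [-1.1, 0.0, 1.1]
finger_gap: 0.248
```

```bash
python3 - <<'E'
from h import *
print(H(10.5,71.5));go(H(10.5,71.5)+(70,1.649),H(10.5,71.5)+(30,1.649))
s=snap('side');im=s['pixels'][:,:,::-1]
cv2.imwrite('pics/s13.png',cv2.resize(im[130:250,200:330],None,fx=4.8,fy=4.8,interpolation=cv2.INTER_CUBIC))
E
```

```text
(np.float64(465.1967285487776), np.float64(-31.49922296174897))
t 70.97 pos [423.4 334.9   1.5] yaw 2.111 F [-1.1  0.   1.1] gap 21.8
dp [-33.57, -15.25, -6.85] rot z 0.462
dp [-33.57, -15.25, -2.85] rot z 0.462
```

View pics/s13.png

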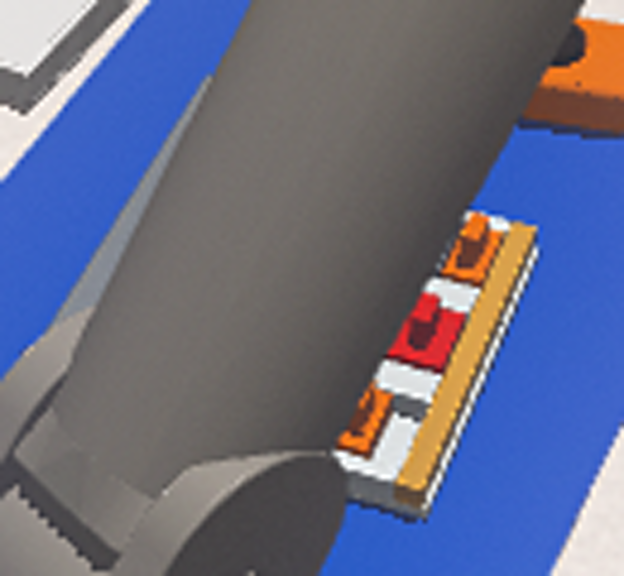

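step_arm(
  rot=[
    [0,0,0],
    [0,0,0],
    [0,0,0],
    [0,0,0],
    [0,0,0.18],
    [0,0,0.36],
    [0,0,0.462],
    [0,0,0.462],
    [0,0,0.462],
    [0,0,0.462],
    [0,0,0.462],
    [0,0,0.462],
    [0,0,0.462],
    [0,0,0.462],
    [0,0,0.462],
    [0,0,0.462],
    [0,0,0.462],
    [0,0,0.462],
  ],
  dp=[
    [0,0,0],
    [0,0,-3],
    [0,0,-7],
    [0,0,-8],
    [-5,-2.3,-8],
    [-10,-4.5,-8],
    [-15,-6.8,-8],
    [-20,-9.1,-8],
    [-25,-11.4,-8],
    [-30,-13.6,-8],
    [-33.57,-15.25,-8],
    [-33.57,-15.25,-7],
    [-33.57,-15.25,-7],
    [-33.57,-15.25,-5],
    [-33.57,-15.25,-3.5],
    [-33.57,-15.25,-2.9],
    [-33.57,-15.25,-2.9],
    [-33.57,-15.25,-2.9],
  ],
  gripper=[1.8,1.8,1.8,1.8,1.8,1.8,1.8,1.8,1.8,1.8,1.8,1.8,1.8,1.8,1.8,1.8,1.8,1.8],
  grip_force=25,
)

```text
t: 73.28
tool_pos: [465.7, -31.4, 30.8]
tool_rot: [[-0.078, 0.997, 0.001], [0.997, 0.078, 0.0], [-0.0, 0.001, -1.0]]
contact_force: [-0.1, -0.0, -0.2]
finger_gap: 0.248
```

```bash
python3 - <<'E'
from h import *
s=snap('side');im=s['pixels'][:,:,::-1]
cv2.imwrite('pics/s14.png',cv2.resize(im[130:250,200:330],None,fx=4.8,fy=4.8,interpolation=cv2.INTER_CUBIC))
go(H(10.5,71.5)+(9.6,1.649))
E
```

```text
t 73.33 pos [465.7 -31.5  30.9] yaw 1.649 F [ 0.1  0.  -0.7] gap 21.8
dp [0.0, -0.05, 2.13] rot z -0.0
```

View pics/s14.png

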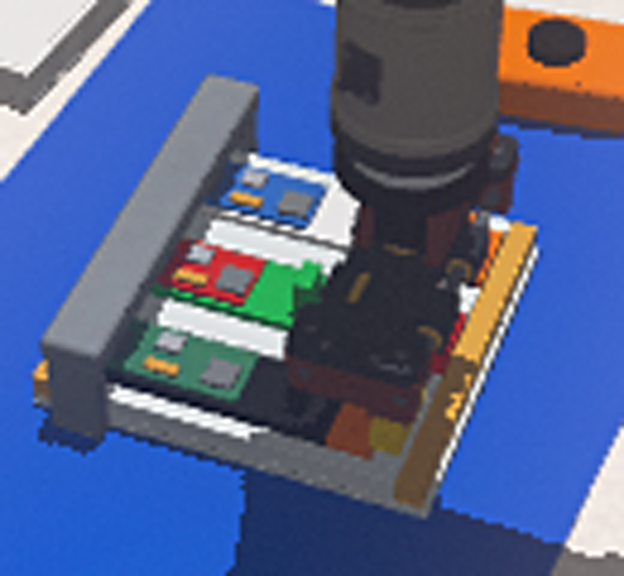

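step_arm(
  rot=[
    [0,0,0],
    [0,0,0],
    [0,0,0],
    [0,0,0],
    [0,0,0],
    [0,0,0],
    [0,0,0],
    [0,0,0],
    [0,0,0],
  ],
  dp=[
    [0,-0.05,0],
    [0,-0.05,0.4],
    [0,-0.05,0.8],
    [0,-0.05,1.2],
    [0,-0.05,1.6],
    [0,-0.05,1.8],
    [0,-0.05,2],
    [0,-0.05,2.1],
    [0,-0.05,2.1],
  ],
  gripper=[1.8,1.8,1.8,1.8,1.8,1.8,1.8,1.8,1.8],
)

```text
t: 74.45
tool_pos: [464.9, -31.6, 9.5]
tool_rot: [[-0.078, 0.997, 0.0], [0.997, 0.078, 0.0], [0.0, 0.0, -1.0]]
contact_force: [-0.3, -0.1, 0.0]
finger_gap: 0.25
```

In cleanly. Next I release, lift and move clear so both cameras have an open view.

step_arm(
  rot=[
    [0,0,0],
    [0,0,0],
    [0,0,0],
    [0,0,0],
    [0,0,0],
    [0,0,0],
    [0,0,0],
    [0,0,0],
    [0,0,0],
    [0,0,0],
    [0,0,0],
    [0,0,0],
    [0,0,0],
    [0,0,0],
    [0,0,0],
  ],
  dp=[
    [0,0,0],
    [0,0,0],
    [0,0,0],
    [0,0,-2],
    [0,0,-6],
    [0,0,-12],
    [5,0,-16],
    [10,0,-18],
    [15,1,-18],
    [20,1,-18],
    [25,1,-18],
    [30,1,-18],
    [35,1,-18],
    [35,1,-18],
    [35,1,-18],
  ],
  gripper=[3.8,3.8,3.8,3.8,3.8,3.8,3.8,3.8,3.8,3.8,3.8,3.8,3.8,3.8,3.8],
)

```text
t: 76.32
tool_pos: [447.4, 317.2, 189.1]
tool_rot: [[-0.078, 0.997, -0.001], [0.997, 0.078, -0.001], [-0.001, -0.001, -1.0]]
contact_force: [0.5, 0.4, -0.6]
finger_gap: 0.435
```

```bash
python3 - <<'E'
from h import *
print(get_obs()['tool_pos'])
for n,(a,b,c,d) in(('side',(130,250,200,330)),('top',(130,250,220,350))):
    s=snap(n,n+'15.png');im=s['pixels'][:,:,::-1]
    cv2.imwrite('pics/%s15c.png'%n,cv2.resize(im[a:b,c:d],None,fx=4.8,fy=4.8,interpolation=cv2.INTER_CUBIC))
    w=cloud(s);th=.078;R=np.array([[np.cos(th),np.sin(th)],[-np.sin(th),np.cos(th)]])
    h=(w[...,:2]-np.array([OX,OY]))@R.T
    for nm,xs,yl in(('long',(10.5,33,67),72),('short',(19,54,91),0),('mid',(13.4,42,79),-72)):
        for x in xs:
            m=(w[...,2]>42)&(w[...,2]<58)&(abs(h[...,1]-yl)<20)&(abs(h[...,0]-x)<9)
            print(n,nm,x,m.sum(),np.round(h[m].mean(0),1) if m.any() else '',np.round(np.median(w[m][:,2]),1) if m.any() else '')
E
```

```text
[447.41577431 317.23953397 189.06290442]
side long 10.5 42 [ 9.8 73.9] 50.5
side long 33 42 [32.8 74.8] 50.4
side long 67 39 [67.  72.2] 50.5
side short 19 41 [18.8  2.9] 50.4
side short 54 34 [53.2  1.9] 51.1
side short 91 37 [90.5  2.5] 51.0
side mid 13.4 35 [ 12.9 -69.4] 50.4
side mid 42 32 [ 41.6 -69.3] 51.4
side mid 79 33 [ 78.3 -69.4] 51.3
top long 10.5 39 [ 9.2 70.2] 49.2
top long 33 35 [32.  69.5] 48.7
top long 67 38 [65.2 68.3] 49.4
top short 19 35 [18.4 -0.9] 49.4
top short 54 41 [52.4 -2. ] 49.4
top short 91 38 [89.7 -2.3] 48.8
top mid 13.4 32 [ 11.8 -73. ] 50.6
top mid 42 38 [ 40.4 -72.3] 49.5
top mid 79 42 [ 77.7 -74.1] 49.1
```

View pics/side15c.png

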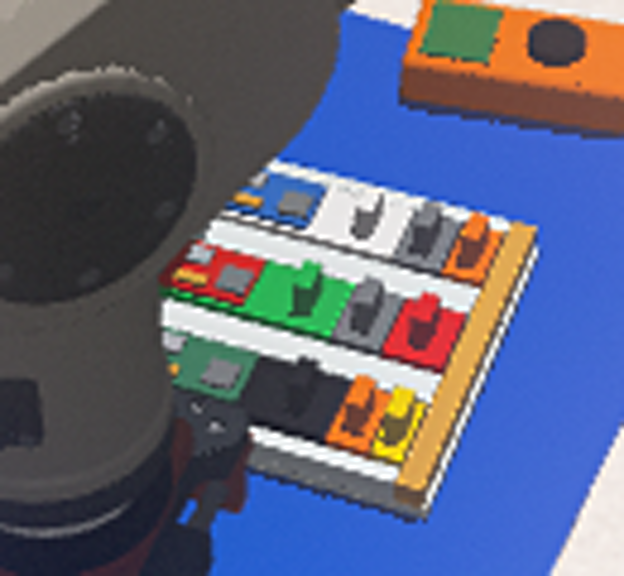

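View pics/top15c.png

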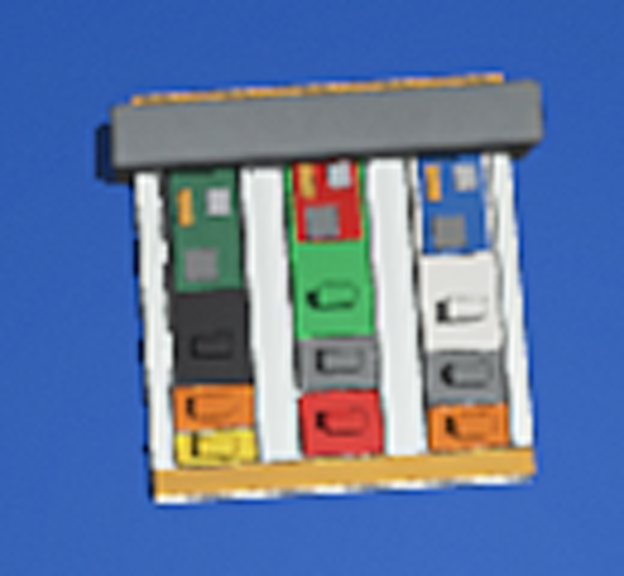

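Both views show all six packers upright and level in their lanes behind home carriers, with tab heights around 50 mm as expected. The spare red packer is untouched.

```bash
python3 -c "
from rig import *
print(job_done())"
```

```text
the job is handed in; nothing more can be done
None
```

I slid all three carriers home and filled each gap, then handed the job in at about 76 s; `job_done()` gives no verdict.

| Lane | Packers |
|---|---|
| Black carrier | yellow and orange |
| Green carrier | grey and red |
| White carrier | grey and orange |

One red packer was left over on the mat.

**Carriers:** each was pushed until it stopped. The three stop positions agreed with each other to about 0.2 mm. In the last pictures the tabs read 65–67, 90–91 and 78 mm along the lanes, against 67, 91 and 79 expected.

**Packers:** all six stand upright, with tab tops at about 50 mm as they should be on the lane floor. The last packer in each lane went in with no noticeable force. The first grey packer in the white lane briefly pressed on the floor, up to about 17 N at the wrist. I eased it up before pushing it against the tail.

**Disagreements:**
- **Finger ends:** they were about 25 mm above the TCP the robot reports, not at it. My first grasp therefore closed on air, and I worked with that offset from then on.
- **Cameras:** the top and side cameras differ by about 4 mm in y. I averaged them, and the packers dropped in without catching the lane walls.
- **Bystanders:** I did not re-measure the reel, jar and meter at the end. The arm passed well above the reel and jar with nothing sign of contact, and the meter looked unmoved in the pictures.

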